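Release the glued caddy from the trigger clamp and hang it up

TASK

The glue on the little wooden caddy in the bench clamp has set. Squeeze the clamp's orange trigger against its grip until the jaw springs open and let the trigger go again, then draw the caddy out from under the bar by one of its low sides and set it down upright on the plywood platform. Take it again by its round handle, bring it sideways onto the two-pronged hook and lower it so that the handle lies in the throats of both prongs and the caddy hangs level; keep it upright throughout and leave the other things on the bench where they are.

Things in the scene. Friction and masses are not known exactly. Their poses are not given: they have to be found in the camera images.
- platform: Low plywood assembly platform on the bench, fixed: x 0.297 to 0.757 m, y -0.427 to -0.060 m, its top 80 mm above the bench top. Clamp, hook stand, caddy and most bystanders stand on it, and heights given for them are above the platform. Origin under its middle, on the bench. A steel channel of the room leans over its front edge, tip at x 0.32, y -0.28, z 0.395 m.
- bench_clamp: Bar clamp bolted to the platform, left or right. Origin on the platform under the bar, midway between the closed jaws; z up, x along the bar from head (near the robot) to moving jaw, y across (both sides open). Head at x -133 to -60 mm: foot plate 44 mm wide, post 36 mm, fixed jaw face at x -60 mm (44 mm wide). Tooth and catch on the bar at x -64 to -40 mm, up to 159 mm high.
- clamp_bar (a point): Middle of the underside of the clamp's steel bar (on the clamp, x = 0, y = 0, 124 mm above the platform). The bar is 8 mm wide, 124 to 144 mm high and runs from x = -135 mm to the moving jaw, straight above the caddy's handle, so that the handle cannot be reached while the caddy is in the clamp.
- clamp_trigger (a joint): Hinge of the orange trigger, rad: 0 = let go (a spring returns it), 0.24 = fully squeezed. Pivot at x -70 mm, 146 mm high in the clamp's frame; it swings towards the grip. At rest it is an upright lever x -75 to -65 mm, 20 mm wide, up to 235 mm high. The tooth frees the bar at about 0.17 rad; 6 to 8 N at 214 mm height are enough.
- clamp_grip (a point): Middle of the fixed black pistol grip, 214 mm above the platform at x = -109 mm, y = 0 in the clamp's frame. The grip stands upright, x -121 to -97 mm, 28 mm wide, 146 to 236 mm high. Grip and trigger together are 56 mm thick along the clamp's x at rest (gap 22 mm between them) and 40 mm when fully squeezed, at this height.
- clamp_jaw (a joint): Slide of the moving jaw with its bar, m: 0 = closed on the caddy, held by the trigger's tooth; when the tooth is lifted a spring drives it along the clamp's x to 0.024 = open, where it stays when the trigger is let go. Closed, a sprung pad presses the caddy against the fixed jaw with about 19 N; open, the caddy has about 18 mm of play.
- clamp_jaw_face (a point): Face of the moving jaw behind its 8 mm rubber pad, 40 mm above the platform; at x = 68 mm in the clamp's frame when closed, 92 mm when open. The jaw is 19 mm thick, 28 mm wide (pad 44 mm) and hangs from the bar, 12 to 150 mm high.
- caddy: Small open caddy of pale wood, 0.26 to 0.44 kg, 120 long (x, along the handle), 110 wide (y), 111.5 mm high; origin at the middle of its underside, z up. Gabled end boards 12 mm thick (110 mm wide up to 44 mm, 24 mm at the top), low side walls, floor 9 mm. Starts upright on the platform in the clamp, its frame on the clamp's. Either way round will do.
- caddy_handle (a point): Centre of the caddy's round handle rod, 96 mm above its underside: 16 mm diameter, along the caddy's x, 96 mm long between the end boards.
- caddy_side_a (a point): Middle of the top edge of the low side wall on the caddy's +y side (y = 51 mm, 42 mm up). The wall is 8 mm thick, 42 mm high, 96 mm long between the end boards. In the clamp the bar is overhead: lean the hand 10 to 15 degrees away from it to pinch the wall from above. Draw the caddy out sideways at least 85 mm.
- caddy_side_b (a point): The same on the other side wall (y = -51 mm).
- hook_stand: Double hook on an upright plywood board, fixed, on the side where the clamp is not. Origin on the platform, 98 mm in front of the throats; z up; x points from the prong tips to the board. Board x 162 to 180 mm, 84 mm wide, 198 mm high; foot plate x 78 to 180 mm, 84 mm wide, 8 mm thick. Prongs: steel, 8 mm diameter, along x at y = +30 and -30 mm, 170 mm high at the board.
- hook_throat (a point): Resting place of the centre of the handle rod, 168 mm above the platform, x = 98 mm, y = 0 in the stand's frame (same axes). Each prong dips into a throat here (rod centre 156 mm high, between 15 mm behind and 19 mm in front of this point). The prongs' underside is 152 mm high. The handle rod lies along the stand's y, across both prongs.
- hook_tips (a point): Midway between the red upturned prong tips: x = 79 mm, 171 mm high in the stand's frame; tip radius 5 mm, so the tips' tops are 176 mm high and the prongs end at x = 74 mm. The handle comes in along +x over the tips, the prongs passing between handle and side wall, and is then lowered.
- green_tool_case: Stack of two green tool cases left of the platform, fixed: x 0.35 to 0.69 m, its right-hand side at about y = -0.05 m, top 213 mm above the bench. Origin 101 mm above the bench, in the middle of the stack.
- glue_bottle: Bystander: white glue bottle with blue label and red cap, standing, 57 mm diameter, 150 mm high; origin under its middle. On the platform near the front, left or right.
- tape_measure: Bystander: yellow tape measure, 63 x 83 mm, 36 mm high; origin under its middle. Near the middle of the platform's front edge.
- steel_angle: Bystander: short piece of steel angle lying near the front edge of the platform on the other side from the bottle, 100 mm long along y, 30 mm wide, 28 mm high; origin under the middle.
- driver_blue: Bystander: blue screwdriver lying on top of the tool cases, 200 mm long, 27 mm thick.
- marker: Bystander: black marker lying at the back edge of the platform, 124 mm long along y, 16 mm thick.
- try_square: Bystander: try square lying on top of the tool cases, 170 x 100 x 16 mm.
- offcut: Bystander: dark hardwood offcut lying on top of the tool cases, 125 x 45 x 38 mm.

How it is judged:
On the way, in this order (a step that is already met when the one before it is completed fails the run):
1. the trigger is squeezed and the clamp's jaw springs open (value of joint clamp_trigger above 0.12 rad and value of joint clamp_jaw above 0.018 m), for 0.1 s.
2. the trigger is let go and springs back, the caddy still standing in the open clamp (value of joint clamp_trigger below 0.04 rad and value of joint clamp_jaw above 0.018 m and horizontal distance between caddy and bench_clamp below 0.03 m), for 0.2 s.
3. the caddy stands upright on the platform, clear of the clamp's bar, let go (horizontal distance between caddy and bench_clamp above 0.07 m and height (world z) of caddy below 0.085 m and angle between caddy's own z axis and vertical below 0.05 rad and contact force between the fingers and caddy below 0.1 N and linear speed of caddy below 0.02 m/s), for 0.2 s.
At the end, for the whole second after the job is handed in: The caddy hangs still, let go and level (within 7 degrees) on the hook stand, its rod in both throats: within 10 mm along the prongs, 14 mm across and 8 mm in height of the throat point. The clamp's jaw is open (over 18 mm), its trigger back at rest (under 0.04 rad) (x of caddy_handle in the frame of hook_throat between -0.01 and 0.01 m and y of caddy_handle in the frame of hook_throat between -0.014 and 0.014 m and z of caddy_handle in the frame of hook_throat between -0.008 and 0.008 m and angle between caddy's own z axis and vertical below 0.12 rad and contact force between caddy and hook_stand above 1 N and linear speed of caddy below 0.03 m/s and angular speed of caddy below 0.3 rad/s and value of joint clamp_trigger below 0.04 rad and value of joint clamp_jaw above 0.018 m); the robot touches nothing.
It fails at once if the caddy is dragged more than 15 mm while the clamp is still closed on it (distance of caddy from where it was at the start of the episode above 0.015 m and value of joint clamp_jaw below 0.012 m).
It fails at once if the caddy is tipped by more than 30 degrees (angle between caddy's own z axis and vertical above 0.52 rad).
It fails at once if another thing on the bench is shifted by more than 25 mm or knocked over (distance of any of glue_bottle, tape_measure, steel_angle, driver_blue, marker, try_square, offcut from where it was at the start of the episode above 0.025 m or angle between glue_bottle's own z axis and vertical above 0.5 rad).
It also fails if it takes over 61 s, if anything falls off the work surface, if the arm or the gripper's body presses on something with over 40 N, if the wrist force passes 120 N, or if a joint passes its speed limit or range.

ROBOT

A 7-joint arm with a two-finger parallel gripper is mounted at the origin on a cart in front of the work surface, level with it; the furniture and walls round the work are solid. World frame = base frame: x ahead of the robot, y to its left, z up, the work surface at z = 0. Lengths are in m, angles in rad, forces in N, time in s.
With the tool pointing down it reaches from about 0.425 to 0.875 m from the base axis. Payload 4.7 kg.
Tool frame: the origin (TCP) lies at the very end of the fingers, on their centre line; the grasp point (between the pads) lies 19 mm behind it; z points along the fingers, y is the line along which they close (so a half turn about z gives the same grasp; the last joint's range is limited). The gripper opens to 87 mm and grips with 3 to 60 N. Pads are 19 mm wide; open, the fingers measure 117 mm over their backs; the gripper's body (75 mm by 190 mm) begins 51 mm behind the grasp point.
Start: joints at [-1.193, 0.321, -0.07, 1.45, 0.023, 1.371, -0.057], TCP at [0.231, 0.607, 0.188] pointing down, gripper open.
Joint ranges: [-2.86, 2.86], [-0.3, 2.09], [-1.38, 1.24], [0.06, 2.45], [-1.56, 4.7], [0.09, 2.05], [-2.69, 2.69]. Speed limits (rad/s): [2.57, 2.57, 3.14, 3.14, 3.14, 3.14, 3.14].

INTERFACE

Orientations are given as a rotation vector (axis times angle).
In Python, from bench import ctrl, vision gives the robot as it stands.
- The arm moves only by the tool jog_arm, never from a script. Its argument "increments" is a list of rows, each an object of numbers: "tx", "ty", "tz": the shift along the tool's x, y, z in mm; "wx", "wy", "wz": the turn, a rotation vector about the tool's x, y, z in rad; "gripper": the opening, from 0 (shut) to 1 (fully open). In form: [{"tx": .., "ty": .., "tz": .., "wx": .., "wy": .., "wz": .., "gripper": ..}, ...]. A call has exactly 5 rows; each row is the pose to reach, as a shift and turn from the pose commanded when the call began, along the tool's axes at that moment; what a row does not reach only later rows make up. A row lasts 1/12 s, in which the tool goes at most 41.7 mm and 7.16 degrees, less where a joint would pass 70% of its speed; a pose out of reach is approached as far as the arm can. A call with a gripper value outside its range is refused whole. The fingers move at their own pace and stop on an object; "grip_force" is the grip in N (left out, the last holds). Time passes only in rows, so rows that repeat a pose let the fingers close, or fill a call up. It gives the time, the measured TCP pose, the force, the opening and the grip force at its end, in the units of the state.
- ctrl.get_state(): the state, without advancing time (a new reading comes with each control period).
- vision.get_image(name): name is "side" or "top"; returns a dict with "color" (480x640x3 uint8, blue, green, red), "fx", "fy", "cx", "cy" (pixels), "extrinsics" (4x4, takes a point from world to camera coordinates). Camera axes: x right, y down, z forward; pixel columns grow to the right and rows downward; lengths in m; the calibration is good to about 2 mm. A picture is of the moment at which its call begins. There is no depth.
- ctrl.close_job(): hands the job in; it is judged then, once.
Trained networks look in the newest picture that a camera, given by its name, has taken for a name from the list of things; names that differ only in an ending like _2 or _b are one class to them, and where a whole thing is asked for, a point or a joint stands for the part that bears it (a point fixed in the world has none). Each returns a list of dicts, best first, with "conf" (0 to 1); they miss things now and then, are a little off and sometimes report something else, mostly with a low value. They report only what shows in the picture. A call takes as long as a camera call.
- vision.spot_in(camera, thing): "bbox" ([left, top, right, bottom] in pixels, round what is visible of it).
The state is a dict: "time": time; "joint_positions": joint angles; "qd": joint speeds; "joint_torque": joint torques, N m; "position": TCP position; "tool_rot": TCP orientation; "ft_force": force on the tool from outside, world axes, zero at the start; "torque": the same for the moment, N m; "grip_width": opening from 0.0 (shut) to 1.0 (fully open); "grip_force": force on a finger pad.
Only numpy, scipy, OpenCV 4.12 (cv2) and the standard library are available. Lean on these libraries where they do the work, as an engineer would, in place of code of your own. Each camera call takes 0.05 s, during which the arm holds its last target. There are 200 camera calls.

## Working session

There is one attempt and no reset: what is moved stays moved. The work goes in short steps, Python scripts to look and compute and a tool call to move; the robot and the scene stay as the last step left them, time stands still between calls to the robot, and variables do not carry over. Pictures are saved under pics/ and viewed, at most 10 in all, crops included, and the job is handed in when it is done.

Besides the shell and the picture viewer there is one more tool, called after "Request:" by a JSON object that holds its "api" and its "payload", one argument or row to a line. jog_arm: Moves the arm, as the interface text tells. Its arguments: {"type":"object","properties":{"increments":{"type":"array"},"grip_force":{"type":"number"}},"required":["increments"]}

```bash
ls; mkdir -p pics; python3 - <<'E'
from bench import ctrl, vision
import cv2, numpy as np
np.set_printoptions(precision=4,suppress=True)
s=ctrl.get_state(); print(s['time'],s['position'],s['tool_rot'],s['grip_width'])
for c in ('side','top'):
    im=vision.get_image(c); cv2.imwrite(f'pics/{c}0.png',im['color'])
    E=np.array(im['extrinsics']); print(c,im['fx'],im['fy'],im['cx'],im['cy'],'\n',E,'\npos',-E[:3,:3].T@E[:3,3])
E
```

```text
pics
0.0 [0.2311 0.6069 0.1867] [-0.5682 -3.0895  0.003 ] 0.999391340732543
side 554.8758954711398 554.8758954711398 318.9058912799043 249.1775103286518 
 [[ 0.9283 -0.3717  0.0065 -0.5347]
 [-0.2114 -0.5422 -0.8132  0.2379]
 [ 0.3059  0.7536 -0.5819  1.3473]
 [ 0.      0.      0.      1.    ]] 
pos [ 0.1346 -1.0851  0.981 ]
top 496.8697876521616 496.8697876521616 314.72690719198613 233.71644703118955 
 [[ 0.0038 -0.9998 -0.0177 -0.0543]
 [-0.9915 -0.0015 -0.1303  0.5597]
 [ 0.1302  0.0181 -0.9913  1.1098]
 [ 0.      0.      0.      1.    ]] 
pos [ 0.4106 -0.0735  1.1721]
```

View pics/side0.png

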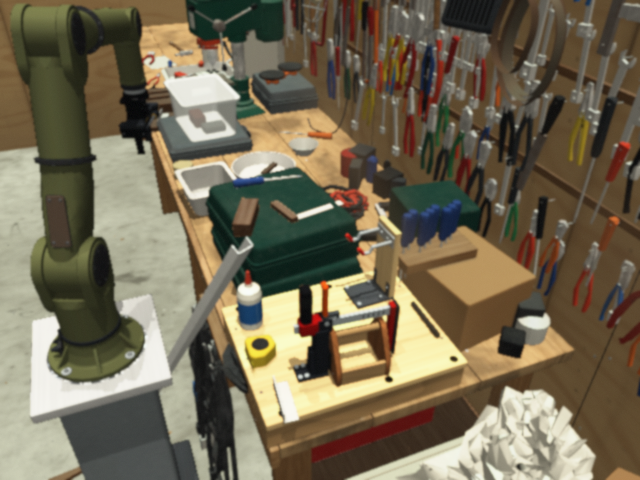

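View pics/top0.png

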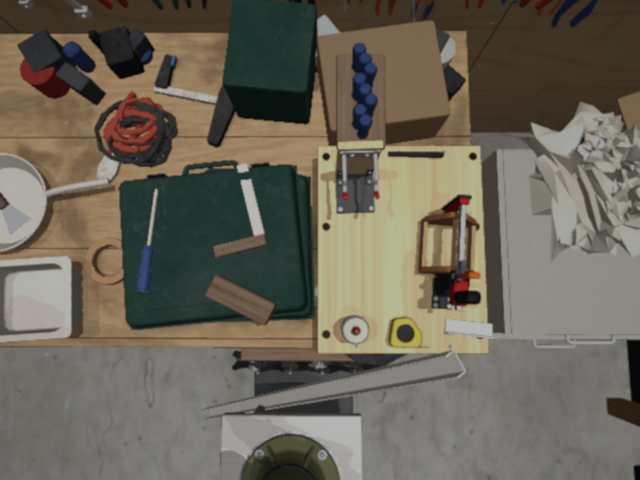

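The side view shows the clamp at about (350,340) with its orange trigger top near (325,287) and grip near (305,295), hook stand at (380,250), bottle at (250,305), tape at (260,348). The top view shows the clamp on the right at about (460,250), the caddy at (440,245), the hook tips near (345,196) and (375,196), with the leaning channel's tip at (462,370).

```bash
cat > h.py <<'E'
import numpy as np, cv2
from scipy.spatial.transform import Rotation as R
from bench import ctrl, vision
np.set_printoptions(precision=4,suppress=True)
def cam(im):
    K=np.array([[im['fx'],0,im['cx']],[0,im['fy'],im['cy']],[0,0,1]]); return K, np.array(im['extrinsics'])
def at_z(im,uv,z):
    K,E=cam(im); d=E[:3,:3].T@np.linalg.solve(K,[*uv,1.]); o=-E[:3,:3].T@E[:3,3]
    return o+d*(z-o[2])/d[2]
def proj(im,P):
    K,E=cam(im); p=(np.atleast_2d(P)@E[:3,:3].T+E[:3,3])@K.T; return p[:,:2]/p[:,2:]
E
python3 - <<'E'
from h import *
a=vision.get_image('top'); b=vision.get_image('side')
c=cv2.resize(a['color'][180:345,400:500],None,fx=4.8,fy=3.6,interpolation=cv2.INTER_CUBIC) if 0 else cv2.resize(a['color'][185:315,400:500],None,fx=4.5,fy=4.5,interpolation=cv2.INTER_CUBIC)
d=cv2.resize(a['color'][140:225,325:395],None,fx=4.5,fy=4.5,interpolation=cv2.INTER_CUBIC)
o=np.zeros((max(c.shape[0],d.shape[0]),c.shape[1]+d.shape[1],3),np.uint8); o[:c.shape[0],:c.shape[1]]=c; o[:d.shape[0],c.shape[1]:]=d
cv2.imwrite('pics/top_crop.png',o); print(o.shape)
cv2.imwrite('pics/side_crop.png',cv2.resize(b['color'][210:400,270:430],None,fx=3.1,fy=3.1,interpolation=cv2.INTER_CUBIC))
for t in ('clamp_trigger','clamp_grip','caddy','caddy_handle','hook_tips','hook_stand','bench_clamp','glue_bottle','tape_measure','clamp_jaw_face'):
    for n in ('top','side'):
        r=vision.spot_in(n,t)[:2]; print(t,n,[(np.round(x['bbox']).tolist(),round(x['conf'],2)) for x in r])
E
```

```text
(585, 765, 3)
clamp_trigger top [([456.0, 258.0, 480.0, 281.0], 0.73)]
clamp_trigger side [([322.0, 282.0, 338.0, 321.0], 0.65), ([330.0, 316.0, 390.0, 388.0], 0.55)]
clamp_grip top [([432.0, 193.0, 483.0, 307.0], 0.63)]
clamp_grip side [([293.0, 284.0, 400.0, 384.0], 0.84)]
caddy top [([420.0, 211.0, 475.0, 272.0], 0.62)]
caddy side [([329.0, 317.0, 390.0, 386.0], 0.75)]
caddy_handle top [([417.0, 212.0, 475.0, 274.0], 0.56), ([454.0, 257.0, 481.0, 279.0], 0.49)]
caddy_handle side [([328.0, 316.0, 393.0, 390.0], 0.81)]
hook_tips top [([334.0, 142.0, 385.0, 213.0], 0.9)]
hook_tips side [([346.0, 219.0, 401.0, 306.0], 0.95), ([294.0, 284.0, 396.0, 382.0], 0.65)]
hook_stand top [([336.0, 141.0, 384.0, 212.0], 0.71), ([447.0, 320.0, 497.0, 342.0], 0.21)]
hook_stand side [([346.0, 212.0, 402.0, 311.0], 0.65)]
bench_clamp top [([431.0, 194.0, 480.0, 309.0], 0.67)]
bench_clamp side [([293.0, 281.0, 402.0, 384.0], 0.83)]
glue_bottle top [([342.0, 313.0, 369.0, 345.0], 0.72)]
glue_bottle side [([236.0, 272.0, 264.0, 330.0], 0.72), ([246.0, 337.0, 276.0, 370.0], 0.6)]
tape_measure top [([390.0, 318.0, 424.0, 347.0], 0.9), ([446.0, 318.0, 497.0, 343.0], 0.19)]
tape_measure side [([290.0, 281.0, 399.0, 384.0], 0.62), ([246.0, 337.0, 278.0, 373.0], 0.59)]
clamp_jaw_face top [([439.0, 195.0, 471.0, 310.0], 0.7)]
clamp_jaw_face side [([294.0, 300.0, 399.0, 352.0], 0.76), ([321.0, 282.0, 337.0, 324.0], 0.36)]
```

View pics/top_crop.png

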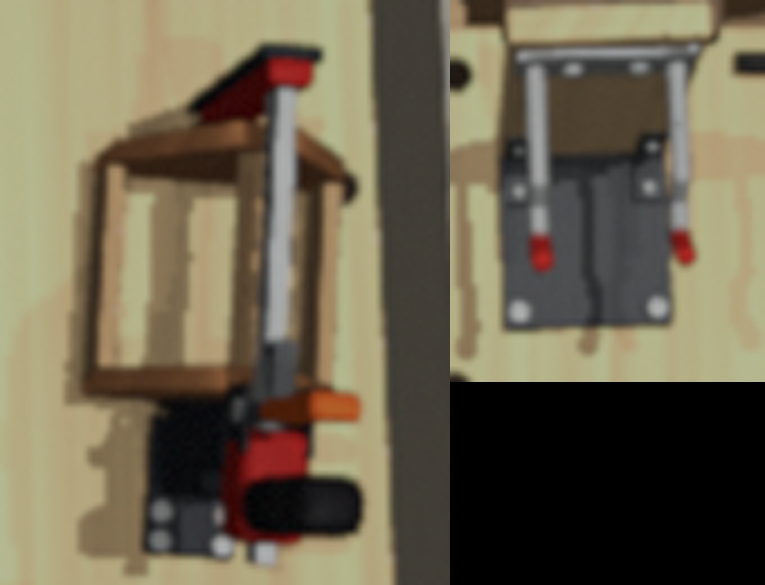

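View pics/side_crop.png

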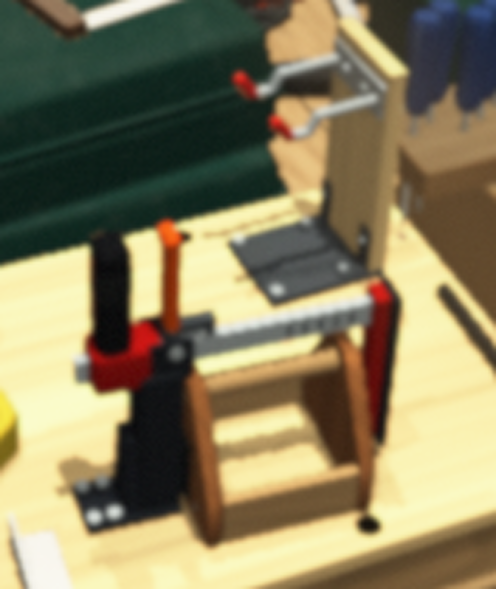

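The crops show clearly the bar end, trigger top, grip top and caddy base corners, plus the red prong tips and foot plate corners. I'll fit planar poses of the clamp and stand to these pixels.

```bash
cat >> h.py <<'E'
def fit(obs,ims,x0):
    from scipy.optimize import least_squares
    def pts(p,L):
        c,s=np.cos(p[2]),np.sin(p[2]); L=np.atleast_2d(L)/1000
        return np.c_[p[0]+c*L[:,0]-s*L[:,1],p[1]+s*L[:,0]+c*L[:,1],0.08+L[:,2]]
    def f(p): return np.concatenate([(proj(ims[n],pts(p,l))-uv).ravel() for n,l,uv in obs])
    r=least_squares(f,x0,loss='soft_l1'); return r.x,f(r.x).reshape(-1,2)
E
python3 - <<'E'
from h import *
ims={n:vision.get_image(n) for n in('top','side')}
T=lambda x,y:(400+x/4.5,185+y/4.5); H=lambda x,y:(325+(x-450)/4.5,140+y/4.5); S=lambda x,y:(270+x/3.1,210+y/3.1)
cl=[('top',(-135,0,144),T(265,545)),('top',(-70,0,235),T(350,405)),('top',(-109,0,236),T(335,505)),('top',(60,0,144),T(284,95)),
('side',(-70,0,235),S(168,228)),('side',(-109,0,236),S(107,238)),('side',(-135,0,134),S(82,368)),('side',(-54,-55,0),S(210,542)),('side',(60,-55,0),S(362,507)),
('top',(-54,55,44),T(85,383)),('top',(54,55,44),T(103,162))]
print(*fit(cl,ims,[.52,-.37,0]))
hk=[('top',(79,30,171),H(542,253)),('top',(79,-30,171),H(684,247)),('side',(79,30,171),S(244,87)),('side',(79,-30,171),S(282,127)),
('top',(78,42,8),H(503,328)),('top',(78,-42,8),H(668,324)),('side',(78,-42,8),S(277,300)),('side',(78,42,8),S(235,240)),('side',(162,-42,198),S(387,82)),('side',(162,42,198),S(337,25))]
print(*fit(hk,ims,[.5,-.15,0]))
E
```

```text
[ 0.5227 -0.3359 -0.0679] [[-0.3337  5.5449]
 [-3.603  -0.3284]
 [-0.7901  0.3607]
 [-1.0717  3.4074]
 [ 0.4153  0.1453]
 [ 0.4054  0.4476]
 [-3.7261  0.9947]
 [ 1.1354  1.3846]
 [ 2.6011 -0.0173]
 [ 1.8497 -0.5008]
 [ 0.0943 -2.0636]]
[ 0.5246 -0.1458  0.0086] [[ 0.381  -0.1583]
 [ 0.6908  0.9111]
 [-0.005  -2.2828]
 [-1.1128 -1.3211]
 [ 0.3595 -1.2024]
 [ 1.7394 -0.6085]
 [-1.0523  0.5268]
 [-1.892  -0.6889]
 [ 1.0121 -1.5711]
 [ 0.0361 -1.6053]]
```

```bash
python3 - <<'E'
from h import *
ims={n:vision.get_image(n) for n in('top','side')}
T=lambda x,y:(400+x/4.5,185+y/4.5); S=lambda x,y:(270+x/3.1,210+y/3.1)
cl=[('top',(-70,0,235),T(336,405)),('top',(-109,0,236),T(330,505)),('top',(-20,0,144),T(277,300)),
('side',(-70,0,235),S(168,228)),('side',(-109,0,236),S(107,238)),('side',(-54,-55,0),S(210,542)),('side',(60,-55,0),S(362,507)),
('top',(-54,55,44),T(87,383)),('top',(54,55,44),T(103,162)),('top',(-54,-55,44),T(315,372)),('top',(54,-55,44),T(343,170))]
p,r=fit(cl,ims,[.52,-.37,0]); print(p,r)
# direction of bar in top image at z=.224
a=at_z(ims['top'],T(272,345),.224);b=at_z(ims['top'],T(285,95),.224);print(a,b,np.arctan2(b[1]-a[1],b[0]-a[0]))
E
```

```text
[ 0.5219 -0.3353 -0.0719] [[-0.9663  0.1524]
 [-0.2493  0.8406]
 [-1.2451 -0.4632]
 [-0.1537 -0.0149]
 [-0.1859  0.234 ]
 [ 0.5205  1.2522]
 [ 2.076   0.0128]
 [ 1.0492 -0.2118]
 [-0.0532 -1.7673]
 [ 3.0691  6.1587]
 [-1.387   0.1844]]
[ 0.482  -0.3334  0.224 ] [ 0.5893 -0.3426  0.224 ] -0.08563625063820995
```

```bash
cat >> h.py <<'E'
def pose(z_tilt,ydir,pos):
    """tool z = down tilted; z_tilt = world vector of tool z, ydir ~ world dir of tool y"""
    z=np.array(z_tilt,float); z/=np.linalg.norm(z); y=np.array(ydir,float); y-=z*(y@z); y/=np.linalg.norm(y)
    return np.c_[np.cross(y,z),y,z],np.array(pos,float)
def now():
    s=ctrl.get_state(); return R.from_rotvec(s['tool_rot']).as_matrix(),np.array(s['position'])
def inc(a,b):
    d=a[0].T@(b[1]-a[1])*1000; w=R.from_matrix(a[0].T@b[0]).as_rotvec(); return np.round(d,1),np.round(w,3),round(np.linalg.norm(d)),round(np.degrees(np.linalg.norm(w)))
def path(*ps):
    a=now()
    for b in ps: print(*inc(a,b)); a=b
CL=(0.522,-0.3353,-0.075); HK=(0.5246,-0.1458,0.0086)
def W(f,l):
    c,s=np.cos(f[2]),np.sin(f[2]); return np.array([f[0]+(c*l[0]-s*l[1])/1000,f[1]+(s*l[0]+c*l[1])/1000,.08+l[2]/1000])
def ax(f,l): 
    c,s=np.cos(f[2]),np.sin(f[2]); return np.array([c*l[0]-s*l[1],s*l[0]+c*l[1],l[2]])
E
python3 - <<'E'
from h import *
print(now()[0]); s=ctrl.get_state(); print(s['time'],s['joint_positions'])
im=vision.get_image('top')
for uv in [(462,352),(465,362),(455,378),(448,356)]: print(uv,at_z(im,uv,.395))
D=(0,0,-1)
y=ax(CL,(1,0,0))
path(pose(D,(-.3,.95,0),(.36,.56,.42)),pose(D,(.1,1,0),(.50,.42,.42)),pose(D,(.3,1,0),(.56,.22,.42)),pose(D,(.6,.8,0),(.58,.02,.42)),pose(D,(.9,.3,0),(.54,-.16,.42)),pose(D,y,W(CL,(-101,0,280))),pose(D,y,W(CL,(-101,0,197))))
E
```

```text
[[-0.9346  0.3558  0.0001]
 [ 0.3558  0.9346  0.0001]
 [-0.0001  0.0001 -1.    ]]
1.4 [-1.1929  0.321  -0.0701  1.4505  0.0226  1.3708 -0.0569]
(462, 352) [ 0.3314 -0.2842  0.395 ]
(465, 362) [ 0.3166 -0.2882  0.395 ]
(455, 378) [ 0.2929 -0.2723  0.395 ]
(448, 356) [ 0.3254 -0.2628  0.395 ]
[-137.2    1.5 -232.2] [ 0.    0.   -0.67] 270 38
[ -91.3 -175.7    0. ] [0.    0.    0.406] 198 23
[ -79.6 -193.     0. ] [0.    0.    0.192] 209 11
[ -76.6 -185.8    0. ] [0.    0.    0.352] 201 20
[ -76. -168.    0.] [0.    0.    0.606] 184 35
[-121.6 -165.7   60. ] [0.    0.    0.397] 214 23
[ 0.  0. 83.] [0. 0. 0.] 83 0
```

The tool y axis is radial at the start. The gripper body would just meet the channel's tip, so I'll yaw it about 10° and lean it 10° towards -y for the squeeze.

```bash
python3 - <<'E'
from h import *
D=(0,0,-1); A=lambda d:(np.cos(np.radians(d)),np.sin(np.radians(d)),0)
t=np.radians(10); L=np.array((0,np.sin(t),-np.cos(t)))
P=pose(D,A(55),(.36,.52,.38)),pose(D,A(40),(.50,.40,.42)),pose(D,A(25),(.57,.22,.42)),pose(D,A(15),(.58,.03,.42)),pose(D,A(6),(.54,-.15,.42)),pose(L,A(6),W(CL,(-101,0,303))+.019*L),pose(L,A(6),W(CL,(-101,0,218))+.019*L)
path(*P); print(P[-2][1],P[-1][1])
E
```

```text
[-151.4  -35.9 -192.2] [0.    0.    0.247] 247 14
[-183.5  -18.   -40. ] [0.    0.    0.262] 189 15
[-182.9  -62.1    0. ] [0.    0.    0.262] 193 15
[-176.4  -71.2    0. ] [0.    0.    0.175] 190 10
[-163.5  -85.2    0. ] [0.    0.    0.157] 184 9
[-161.1 -136.3   55.7] [-0.018  0.174  0.002] 218 10
[-14.7  -1.5  83.7] [0. 0. 0.] 85 0
[ 0.4213 -0.3244  0.3643] [ 0.4213 -0.3244  0.2793]
```

Request:
{"api": "jog_arm", "payload": {
  "increments": [
    {"tx": 0,"ty": 0,"tz": -40,"gripper": 1},
    {"tx": -40,"ty": 0,"tz": -80,"gripper": 1},
    {"tx": -70,"ty": -10,"tz": -120,"wz": 0.1,"gripper": 1},
    {"tx": -100,"ty": -20,"tz": -150,"wz": 0.2,"gripper": 1},
    {"tx": -120,"ty": -30,"tz": -175,"wz": 0.25,"gripper": 1}
  ]
}}

```text
validation failed for argument at $.in...
```

Request:
{"api": "jog_arm", "payload": {
  "increments": [
    {"tx": -40,"ty": 0,"tz": -10,"wz": 0.05,"gripper": 1},
    {"tx": -80,"ty": -5,"tz": -20,"wz": 0.1,"gripper": 1},
    {"tx": -120,"ty": -10,"tz": -30,"wz": 0.15,"gripper": 1},
    {"tx": -160,"ty": -15,"tz": -40,"wz": 0.2,"gripper": 1},
    {"tx": -195,"ty": -16,"tz": -50,"wz": 0.26,"gripper": 1}
  ]
}}

```text
validation failed for argument at $.in...
```

```bash
cat > n.py <<'E'
from h import *
s=ctrl.get_state(); print(s['time'],s['position'],s['tool_rot'],s['joint_positions'],'F',s['ft_force'],'g',s['grip_width'],s['grip_force'])
D=(0,0,-1); A=lambda d:(np.cos(np.radians(d)),np.sin(np.radians(d)),0)
E
python3 - <<'E'
from n import *
t=np.radians(10); L=np.array((0,np.sin(t),-np.cos(t)))
path(pose(D,A(25),(.57,.22,.42)),pose(D,A(15),(.58,.03,.42)),pose(D,A(6),(.54,-.15,.42)),pose(L,A(6),W(CL,(-101,0,303))+.019*L),pose(L,A(6),W(CL,(-101,0,218))+.019*L))
E
```

```text
1.45 [0.2313 0.6075 0.1878] [0.5683 3.0897 0.0001] [-1.1929  0.321  -0.0701  1.4505  0.0226  1.3708 -0.0569] F [-0.1413 -1.0994  1.1443] g 0.9979386527870912 0.0
[-454.4 -241.6 -232.2] [0.    0.    0.771] 565 44
[-176.4  -71.2    0. ] [0.    0.    0.175] 190 10
[-163.5  -85.2    0. ] [0.    0.    0.157] 184 9
[-161.1 -136.3   55.7] [-0.018  0.174  0.002] 218 10
[-14.7  -1.5  83.7] [0. 0. 0.] 85 0
```

Request:
{"api": "jog_arm", "payload": {
  "increments": [
    {"tx": 0,"ty": 0,"tz": -40,"wx": 0,"wy": 0,"wz": 0,"gripper": 1},
    {"tx": -40,"ty": 0,"tz": -80,"wx": 0,"wy": 0,"wz": 0,"gripper": 1},
    {"tx": -70,"ty": -10,"tz": -120,"wx": 0,"wy": 0,"wz": 0.1,"gripper": 1},
    {"tx": -100,"ty": -20,"tz": -150,"wx": 0,"wy": 0,"wz": 0.2,"gripper": 1},
    {"tx": -120,"ty": -30,"tz": -175,"wx": 0,"wy": 0,"wz": 0.25,"gripper": 1}
  ]
}}

```text
time: 1.87
position: [0.3252, 0.544, 0.3513]
tool_rot: [0.955, 2.992, 0.0]
ft_force: [1.5, -0.6, -0.0]
grip_width: 1.0
grip_force: 0.0
```

Request:
{"api": "jog_arm", "payload": {
  "increments": [
    {"tx": -40,"ty": 0,"tz": -10,"wx": 0,"wy": 0,"wz": 0.05,"gripper": 1},
    {"tx": -80,"ty": -5,"tz": -20,"wx": 0,"wy": 0,"wz": 0.1,"gripper": 1},
    {"tx": -120,"ty": -10,"tz": -30,"wx": 0,"wy": 0,"wz": 0.15,"gripper": 1},
    {"tx": -160,"ty": -15,"tz": -40,"wx": 0,"wy": 0,"wz": 0.2,"gripper": 1},
    {"tx": -195,"ty": -16,"tz": -50,"wx": 0,"wy": 0,"wz": 0.26,"gripper": 1}
  ]
}}

```text
time: 2.28
position: [0.4763, 0.4166, 0.4012]
tool_rot: [1.335, 2.843, 0.001]
ft_force: [0.4, 0.1, 0.8]
grip_width: 1.002
grip_force: 0.0
```

```bash
python3 - <<'E'
from n import *
t=np.radians(10); L=np.array((0,np.sin(t),-np.cos(t)))
path(pose(D,A(25),(.57,.22,.42)),pose(D,A(15),(.58,.03,.42)),pose(D,A(6),(.54,-.15,.42)),pose(L,A(6),W(CL,(-101,0,303))+.019*L),pose(L,A(6),W(CL,(-101,0,218))+.019*L))
E
```

```text
2.2833 [0.4763 0.4166 0.4012] [1.3351 2.8425 0.001 ] [-0.878   0.2801  0.1626  1.0876 -0.0449  1.7762 -0.0382] F [0.4269 0.1452 0.8229] g 1.0015754069549885 0.0
[-211.2  -53.4  -18.7] [0.001 0.001 0.256] 219 15
[-176.4  -71.2    0. ] [0.    0.    0.175] 190 10
[-163.5  -85.2    0. ] [0.    0.    0.157] 184 9
[-161.1 -136.3   55.7] [-0.018  0.174  0.002] 218 10
[-14.7  -1.5  83.7] [0. 0. 0.] 85 0
```

Request:
{"api": "jog_arm", "payload": {
  "increments": [
    {"tx": -40,"ty": -10,"tz": -4,"wx": 0,"wy": 0,"wz": 0.05,"gripper": 1},
    {"tx": -80,"ty": -20,"tz": -8,"wx": 0,"wy": 0,"wz": 0.1,"gripper": 1},
    {"tx": -120,"ty": -30,"tz": -12,"wx": 0,"wy": 0,"wz": 0.15,"gripper": 1},
    {"tx": -160,"ty": -40,"tz": -14,"wx": 0,"wy": 0,"wz": 0.2,"gripper": 1},
    {"tx": -190,"ty": -50,"tz": -14,"wx": 0,"wy": 0,"wz": 0.25,"gripper": 1}
  ]
}}

```text
time: 2.7
position: [0.5598, 0.2376, 0.4148]
tool_rot: [1.681, 2.652, 0.001]
ft_force: [0.9, -0.6, 0.5]
grip_width: 0.999
grip_force: 0.0
```

Request:
{"api": "jog_arm", "payload": {
  "increments": [
    {"tx": -36,"ty": -14,"tz": 0,"wx": 0,"wy": 0,"wz": 0.04,"gripper": 1},
    {"tx": -72,"ty": -28,"tz": 0,"wx": 0,"wy": 0,"wz": 0.08,"gripper": 1},
    {"tx": -108,"ty": -43,"tz": 0,"wx": 0,"wy": 0,"wz": 0.12,"gripper": 1},
    {"tx": -144,"ty": -57,"tz": 0,"wx": 0,"wy": 0,"wz": 0.15,"gripper": 1},
    {"tx": -176,"ty": -71,"tz": 0,"wx": 0,"wy": 0,"wz": 0.175,"gripper": 1}
  ]
}}

```text
time: 3.12
position: [0.5699, 0.0494, 0.4142]
tool_rot: [1.903, 2.499, 0.001]
ft_force: [0.8, 0.1, -0.8]
grip_width: 1.0
grip_force: 0.0
```

Request:
{"api": "jog_arm", "payload": {
  "increments": [
    {"tx": -34,"ty": -17,"tz": 0,"wx": 0,"wy": 0,"wz": 0.04,"gripper": 1},
    {"tx": -68,"ty": -34,"tz": 0,"wx": 0,"wy": 0,"wz": 0.08,"gripper": 1},
    {"tx": -102,"ty": -51,"tz": 0,"wx": 0,"wy": 0,"wz": 0.12,"gripper": 1},
    {"tx": -136,"ty": -68,"tz": 0,"wx": 0,"wy": 0,"wz": 0.15,"gripper": 1},
    {"tx": -163,"ty": -85,"tz": 0,"wx": 0,"wy": 0,"wz": 0.16,"gripper": 1}
  ]
}}

```text
time: 3.53
position: [0.5311, -0.1308, 0.4142]
tool_rot: [2.097, 2.338, 0.0]
ft_force: [0.1, -0.4, -0.5]
grip_width: 0.999
grip_force: 0.0
```

```bash
python3 - <<'E'
from n import *
t=np.radians(10); L=np.array((0,np.sin(t),-np.cos(t)))
path(pose(L,A(6),W(CL,(-101,0,303))+.019*L),pose(L,A(6),W(CL,(-101,0,218))+.019*L))
E
```

```text
3.5333 [ 0.5311 -0.1308  0.4142] [2.0972 2.3378 0.0001] [-0.3118  0.0894  0.5598  1.2951 -0.048   1.7696  0.3451] F [ 0.141  -0.4466 -0.4758] g 0.9988241162092997 0.0
[-180.6 -130.1   49.9] [-0.018  0.174  0.005] 228 10
[-14.7  -1.5  83.7] [0. 0. 0.] 85 0
```

Request:
{"api": "jog_arm", "payload": {
  "increments": [
    {"tx": -30,"ty": -24,"tz": 0,"wx": 0,"wy": 0.03,"wz": 0,"gripper": 1},
    {"tx": -60,"ty": -48,"tz": 0,"wx": 0,"wy": 0.07,"wz": 0,"gripper": 1},
    {"tx": -90,"ty": -72,"tz": 10,"wx": -0.01,"wy": 0.1,"wz": 0,"gripper": 1},
    {"tx": -120,"ty": -96,"tz": 20,"wx": -0.018,"wy": 0.14,"wz": 0,"gripper": 1},
    {"tx": -150,"ty": -120,"tz": 30,"wx": -0.018,"wy": 0.174,"wz": 0,"gripper": 1}
  ]
}}

```text
time: 3.95
position: [0.4278, -0.2918, 0.3845]
tool_rot: [-2.012, -2.251, -0.201]
ft_force: [1.8, -0.6, -0.7]
grip_width: 1.003
grip_force: 0.0
```

```bash
python3 - <<'E'
from n import *
t=np.radians(10); L=np.array((0,np.sin(t),-np.cos(t)))
path(pose(L,A(6),W(CL,(-101,0,303))+.019*L),pose(L,A(6),W(CL,(-101,0,218))+.019*L))
E
```

```text
3.95 [ 0.4278 -0.2918  0.3845] [-2.0117 -2.2507 -0.2009] [-0.0197  0.1197  0.7664  1.353  -0.2199  1.8168  0.8186] F [ 1.8474 -0.6314 -0.7264] g 1.0032980608049575 0.0
[-34.7 -10.5  14.2] [ 0.002 -0.002  0.009] 39 1
[-14.7  -1.5  83.7] [0. 0. 0.] 85 0
```

Request:
{"api": "jog_arm", "payload": {
  "increments": [
    {"tx": -10,"ty": 0,"tz": 8,"wx": 0,"wy": 0,"wz": 0,"gripper": 1},
    {"tx": -17,"ty": 2,"tz": 10,"wx": 0,"wy": 0,"wz": 0,"gripper": 1},
    {"tx": -17,"ty": 2,"tz": 10,"wx": 0,"wy": 0,"wz": 0,"gripper": 1},
    {"tx": -17,"ty": 2,"tz": 10,"wx": 0,"wy": 0,"wz": 0,"gripper": 1},
    {"tx": -17,"ty": 2,"tz": 10,"wx": 0,"wy": 0,"wz": 0,"gripper": 1}
  ]
}}

```text
time: 4.37
position: [0.4349, -0.3029, 0.3716]
tool_rot: [-2.006, -2.254, -0.196]
ft_force: [0.1, 0.0, -0.2]
grip_width: 1.0
grip_force: 0.0
```

```bash
python3 - <<'E'
from n import *
t=np.radians(10); L=np.array((0,np.sin(t),-np.cos(t)))
path(pose(L,A(6),W(CL,(-101,0,303))+.019*L),pose(L,A(6),W(CL,(-101,0,218))+.019*L))
a=vision.get_image('top'); b=vision.get_image('side')
c=cv2.resize(a['color'][180:345,390:510],None,fx=3.3,fy=3.3,interpolation=cv2.INTER_CUBIC)
d=cv2.resize(b['color'][220:385,250:370],None,fx=3.3,fy=3.3,interpolation=cv2.INTER_CUBIC)
cv2.imwrite('pics/ap.png',np.hstack([c,d]))
E
```

```text
4.3667 [ 0.4349 -0.3029  0.3716] [-2.0064 -2.254  -0.1961] [ 0.0008  0.1542  0.7724  1.3498 -0.2374  1.8003  0.8496] F [ 0.0764  0.0086 -0.2425] g 1.0001762401706065 0.0
[-20.7 -16.1   3.4] [-0.002 -0.001  0.013] 26 1
[-14.7  -1.5  83.7] [0. 0. 0.] 85 0
```

View pics/ap.png

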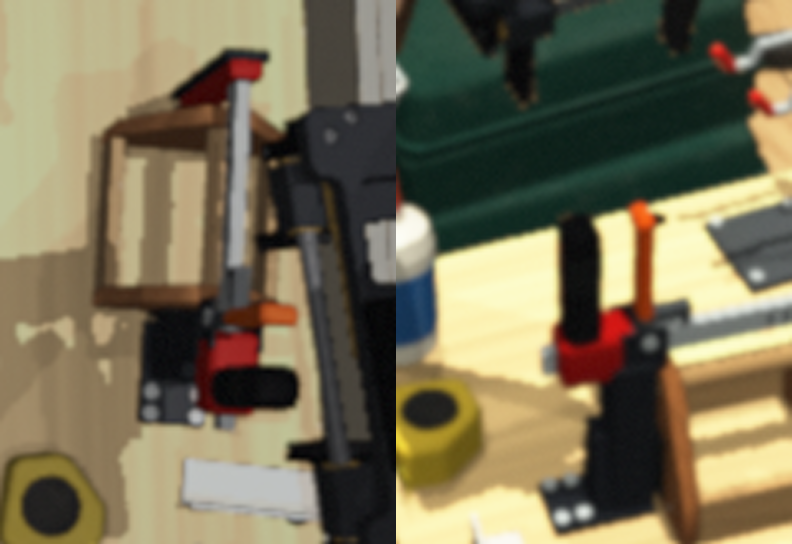

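The gripper appears to be right of the clamp in the top view (about pixel (490,270)) and its fingers are at about (288,249) and (336,232) in the side view. I'll check this against the projection of the measured TCP.

```bash
python3 - <<'E'
from n import *
r,p=now()
for n in('top','side'):
    im=vision.get_image(n)
    print(n,proj(im,[p,p+r[:,1]*.05,p-r[:,1]*.05]),proj(im,[W(CL,(-109,0,236)),W(CL,(-70,0,235))]))
E
```

```text
4.4667 [ 0.4346 -0.3032  0.3717] [-2.0072 -2.2539 -0.1962] [ 0.0007  0.1537  0.7732  1.35   -0.2372  1.8002  0.8499] F [-0.3547 -0.0021  0.5194] g 0.9989565598700552 0.0
top [[467.7134 284.4076]
 [463.1996 253.3077]
 [472.2919 315.9532]] [[472.8844 297.9753]
 [473.5725 275.0715]]
side [[310.2371 253.5422]
 [333.5471 245.9135]
 [286.0589 261.455 ]] [[304.341  286.8853]
 [324.0645 283.4509]]
```

```bash
python3 - <<'E'
from n import *
r,p=now(); o=[]
for n,(x,y) in(('top',(420,200)),('side',(260,190))):
    im=vision.get_image(n); c=cv2.resize(im['color'][y:y+130,x:x+100],None,fx=4,fy=4,interpolation=cv2.INTER_CUBIC)
    for q in (p,p+r[:,1]*.0435,p-r[:,1]*.0435,p+r[:,1]*.0435-r[:,2]*.07,p-r[:,1]*.0435-r[:,2]*.07):
        u=(proj(im,q)[0]-(x,y)+.5)*4; cv2.drawMarker(c,tuple(int(v) for v in u),(255,0,255),cv2.MARKER_CROSS,12,1)
    o.append(c)
cv2.imwrite('pics/ov.png',np.hstack(o))
E
```

```text
4.5667 [ 0.4341 -0.3037  0.3717] [-2.0086 -2.2528 -0.1964] [ 0.0012  0.1535  0.774   1.3504 -0.2372  1.8     0.85  ] F [-0.4224 -0.4452 -0.2757] g 1.003201378030359 0.0
```

View pics/ov.png

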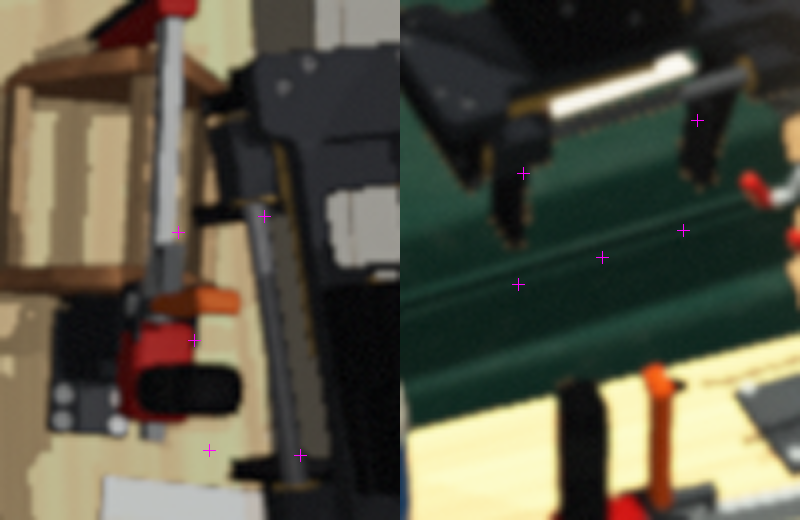

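The overlay shows the projected tips (magenta, side (518,284)/(683,230)) about 10 px below the visible fingertips ((512,243)/(703,183)), so real fingers look ~35 mm behind the reported TCP along the tool axis. I'll check that with silhouettes from image differences at the start pose and now.

```bash
python3 - <<'E'
from n import *
im=vision.get_image('side'); a=cv2.imread('pics/side0.png'); b=im['color']
m=(np.abs(a.astype(int)-b).sum(2)>40)
# start pose
r0=R.from_rotvec([-0.5682,-3.0895,.003]).as_matrix(); p0=np.array([.2311,.6069,.1867])
for o in(0,.035,.07): print('start',o,proj(im,[p0+r0[:,1]*.05-r0[:,2]*o,p0-r0[:,1]*.05-r0[:,2]*o]).ravel())
for u in range(112,166,3):
    v=np.where(m[60:200,u])[0]; print((u,60+v.max() if len(v) else None),end=' ')
print()
r,p=now()
for o in(0,.035,.07): print('now',o,proj(im,[p+r[:,1]*.05-r[:,2]*o,p-r[:,1]*.05-r[:,2]*o]).ravel())
for u in range(278,350,3):
    v=np.where(m[190:270,u])[0]; print((u,190+v.max() if len(v) else None),end=' ')
E
```

```text
4.6667 [ 0.4337 -0.3042  0.3715] [-2.0097 -2.2516 -0.1963] [ 0.0017  0.1536  0.7746  1.3506 -0.2371  1.8     0.8501] F [-0.1072 -0.6812 -0.5371] g 0.9962582321360148 0.0
start 0 [151.4539 150.6682 144.1057 164.6787]
start 0.035 [149.6206 140.6989 142.0974 154.4004]
start 0.07 [147.7452 130.5004 140.0407 143.8744]
(112, np.int64(78)) (115, np.int64(78)) (118, np.int64(128)) (121, np.int64(139)) (124, np.int64(139)) (127, np.int64(139)) (130, np.int64(139)) (133, np.int64(142)) (136, np.int64(154)) (139, np.int64(155)) (142, np.int64(155)) (145, np.int64(155)) (148, np.int64(142)) (151, np.int64(141)) (154, np.int64(120)) (157, np.int64(119)) (160, np.int64(115)) (163, np.int64(74)) 
now 0 [333.3467 246.4978 285.736  261.9867]
now 0.035 [335.0553 233.0902 286.326  248.4542]
now 0.07 [336.8477 219.0248 286.9462 234.2318]
(278, np.int64(237)) (281, np.int64(234)) (284, np.int64(244)) (287, np.int64(248)) (290, np.int64(241)) (293, np.int64(231)) (296, np.int64(230)) (299, np.int64(215)) (302, np.int64(214)) (305, np.int64(213)) (308, np.int64(212)) (311, np.int64(218)) (314, np.int64(218)) (317, np.int64(210)) (320, np.int64(216)) (323, np.int64(208)) (326, np.int64(202)) (329, np.int64(203)) (332, np.int64(229)) (335, np.int64(230)) (338, np.int64(228)) (341, np.int64(222)) (344, np.int64(213)) (347, np.int64(211))
```

```bash
cat >> h.py <<'E'
OFF=0.034
def now():
    s=ctrl.get_state(); r=R.from_rotvec(s['tool_rot']).as_matrix(); return r,np.array(s['position'])-OFF*r[:,2]
E
python3 - <<'E'
from n import *
t=np.radians(10); L=np.array((0,np.sin(t),-np.cos(t)))
print(now()[1])
path(pose(L,A(6),W(CL,(-101,0,303))+.019*L),pose(L,A(6),W(CL,(-101,0,217))+.019*L))
E
```

```text
4.7167 [ 0.4336 -0.3044  0.3715] [-2.0101 -2.2511 -0.1961] [ 0.002   0.1537  0.7747  1.3507 -0.2371  1.8     0.8502] F [-0.8727  0.1038 -0.0178] g 0.9995521517464218 0.0
[ 0.4336 -0.3103  0.4049]
[-19.5 -14.6  37.6] [-0.001 -0.     0.01 ] 45 1
[-14.9  -1.5  84.7] [0. 0. 0.] 86 0
```

Request:
{"api": "jog_arm", "payload": {
  "increments": [
    {"tx": -16,"ty": -11,"tz": 20,"wx": 0,"wy": 0,"wz": 0.01,"gripper": 1},
    {"tx": -16,"ty": -11,"tz": 37,"wx": 0,"wy": 0,"wz": 0.01,"gripper": 1},
    {"tx": -16,"ty": -11,"tz": 37,"wx": 0,"wy": 0,"wz": 0.01,"gripper": 1},
    {"tx": -16,"ty": -11,"tz": 37,"wx": 0,"wy": 0,"wz": 0.01,"gripper": 1},
    {"tx": -16,"ty": -11,"tz": 37,"wx": 0,"wy": 0,"wz": 0.01,"gripper": 1}
  ]
}}

```text
time: 5.13
position: [0.4248, -0.3149, 0.3328]
tool_rot: [-2.021, -2.241, -0.196]
ft_force: [-0.3, -0.4, -0.6]
grip_width: 0.997
grip_force: 0.0
```

```bash
python3 - <<'E'
from n import *
t=np.radians(10); L=np.array((0,np.sin(t),-np.cos(t)))
for i in range(2): im=vision.get_image('side')
print(now()[1])
path(pose(L,A(6),W(CL,(-101,0,303))+.019*L),pose(L,A(6),W(CL,(-101,0,217))+.019*L))
r,p=now(); b=im['color'];a=cv2.imread('pics/side0.png')
m=(np.abs(a.astype(int)-b).sum(2)>40)
for o in(0,.035): print('now',o,proj(im,[p+r[:,1]*.05-r[:,2]*o,p-r[:,1]*.05-r[:,2]*o]).ravel())
for u in range(268,350,3):
    v=np.where(m[190:300,u])[0]; print((u,190+v.max() if len(v) else None),end=' ')
E
```

```text
5.1333 [ 0.4248 -0.3149  0.3328] [-2.0212 -2.2412 -0.1957] [ 0.0102  0.1473  0.7797  1.4327 -0.2283  1.7264  0.8724] F [-0.299  -0.3802 -0.5637] g 0.997449237363709 0.0
[ 0.4248 -0.3211  0.3664]
[-3.2 -3.9  1.5] [-0.  0. -0.] 5 0
[-14.9  -1.5  84.7] [0. 0. 0.] 86 0
now 0 [332.6166 254.6372 284.1393 270.2953]
now 0.035 [334.304  241.2532 284.6711 256.7991]
(268, np.int64(250)) (271, np.int64(252)) (274, np.int64(260)) (277, np.int64(258)) (280, np.int64(258)) (283, np.int64(264)) (286, np.int64(270)) (289, np.int64(258)) (292, np.int64(240)) (295, np.int64(246)) (298, np.int64(247)) (301, np.int64(247)) (304, np.int64(246)) (307, np.int64(246)) (310, np.int64(244)) (313, np.int64(243)) (316, np.int64(243)) (319, np.int64(242)) (322, np.int64(287)) (325, np.int64(288)) (328, np.int64(255)) (331, np.int64(247)) (334, np.int64(247)) (337, np.int64(252)) (340, np.int64(234)) (343, np.int64(237)) (346, np.int64(238)) (349, np.int64(237))
```

Request:
{"api": "jog_arm", "payload": {
  "increments": [
    {"tx": -6,"ty": -4,"tz": 20,"wx": 0,"wy": 0,"wz": 0,"gripper": 1},
    {"tx": -10,"ty": -4,"tz": 45,"wx": 0,"wy": 0,"wz": 0,"gripper": 1},
    {"tx": -14,"ty": -4,"tz": 70,"wx": 0,"wy": 0,"wz": 0,"gripper": 1},
    {"tx": -17,"ty": -5,"tz": 86,"wx": 0,"wy": 0,"wz": 0,"gripper": 1},
    {"tx": -17,"ty": -5,"tz": 86,"wx": 0,"wy": 0,"wz": 0,"gripper": 1}
  ]
}}

```text
time: 5.65
position: [0.4197, -0.3161, 0.2415]
tool_rot: [-2.019, -2.236, -0.193]
ft_force: [-0.7, 0.7, 0.1]
grip_width: 1.003
grip_force: 0.0
```

```bash
python3 - <<'E'
from n import *
t=np.radians(10); L=np.array((0,np.sin(t),-np.cos(t)))
im=vision.get_image('side');im=vision.get_image('top')
print(now()[1])
path(pose(L,A(6),W(CL,(-101,0,217))+.019*L))
cv2.imwrite('pics/at.png',cv2.resize(im['color'][220:350,400:520],None,fx=4,fy=4,interpolation=cv2.INTER_CUBIC))
E
```

```text
5.65 [ 0.4197 -0.3161  0.2415] [-2.0187 -2.2361 -0.1933] [ 0.0122  0.1606  0.7745  1.6007 -0.233   1.558   0.9082] F [-0.7219  0.6674  0.1455] g 1.0029227962914202 0.0
[ 0.4212 -0.3233  0.2784]
[-1.1 -0.  -0.1] [-0.001 -0.    -0.001] 1 0
```

View pics/at.png

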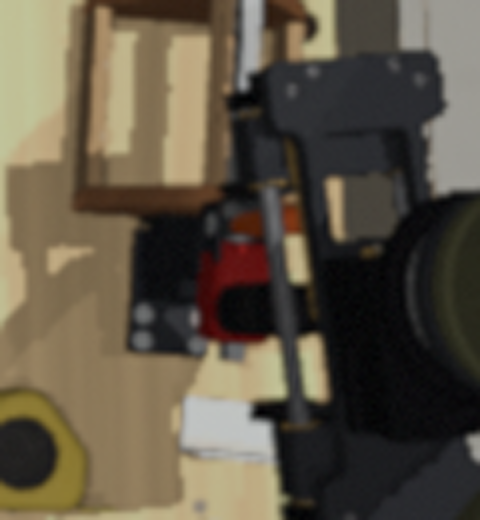

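The picture shows the fingers straddling orange trigger (270,220) and black grip (260,310), roughly centred. Squeeze now.

Request:
{"api": "jog_arm", "payload": {
  "increments": [
    {"tx": 0,"ty": 0,"tz": 0,"wx": 0,"wy": 0,"wz": 0,"gripper": 0.4},
    {"tx": 0,"ty": 0,"tz": 0,"wx": 0,"wy": 0,"wz": 0,"gripper": 0.4},
    {"tx": 0,"ty": 0,"tz": 0,"wx": 0,"wy": 0,"wz": 0,"gripper": 0.4},
    {"tx": 0,"ty": 0,"tz": 0,"wx": 0,"wy": 0,"wz": 0,"gripper": 0.4},
    {"tx": 0,"ty": 0,"tz": 0,"wx": 0,"wy": 0,"wz": 0,"gripper": 0.4}
  ],
  "grip_force": 20
}}

```text
time: 6.17
position: [0.4252, -0.317, 0.2457]
tool_rot: [-2.023, -2.247, -0.202]
ft_force: [5.5, 1.1, 0.8]
grip_width: 0.705
grip_force: 2.7
```

Request:
{"api": "jog_arm", "payload": {
  "increments": [
    {"tx": 0,"ty": 0,"tz": 0,"wx": 0,"wy": 0,"wz": 0,"gripper": 0.4},
    {"tx": 0,"ty": 0,"tz": 0,"wx": 0,"wy": 0,"wz": 0,"gripper": 0.4},
    {"tx": 0,"ty": 0,"tz": 0,"wx": 0,"wy": 0,"wz": 0,"gripper": 0.4},
    {"tx": 0,"ty": 0,"tz": 0,"wx": 0,"wy": 0,"wz": 0,"gripper": 0.4},
    {"tx": 0,"ty": 0,"tz": 0,"wx": 0,"wy": 0,"wz": 0,"gripper": 0.4}
  ]
}}

```text
time: 6.58
position: [0.4245, -0.3158, 0.2455]
tool_rot: [-2.02, -2.246, -0.202]
ft_force: [6.2, 2.4, 0.2]
grip_width: 0.494
grip_force: 18.8
```

```bash
python3 - <<'E'
from n import *
im=vision.get_image('side'); b=im['color'];a=cv2.imread('pics/side0.png')
# moving jaw shift: project jaw top closed/open and find red jaw columns
print(proj(im,[W(CL,(78,0,140)),W(CL,(102,0,140))]))
hsv=cv2.cvtColor(b,cv2.COLOR_BGR2HSV);h0=cv2.cvtColor(a,cv2.COLOR_BGR2HSV)
for h in(h0,hsv):
    m=((h[...,0]<6)|(h[...,0]>174))&(h[...,1]>160)&(h[...,2]>80); m[:, :370]=0; m[:300]=0; m[370:]=0;m[:,430:]=0
    y,x=np.where(m); print(len(x),x.mean(),y.mean())
E
```

```text
6.5833 [ 0.4245 -0.3158  0.2455] [-2.02   -2.2459 -0.2024] [ 0.0111  0.1584  0.773   1.5942 -0.2376  1.5573  0.9083] F [6.2162 2.3748 0.1762] g 0.4941274510250778 18.78405784838833
[[391.699  305.9165]
 [402.3484 303.655 ]]
177 391.33898305084745 319.864406779661
253 400.55335968379444 322.2529644268775
```

Jaw moved (red blob 391→400 px). Release and rise.

Request:
{"api": "jog_arm", "payload": {
  "increments": [
    {"tx": 0,"ty": 0,"tz": 0,"wx": 0,"wy": 0,"wz": 0,"gripper": 1},
    {"tx": 0,"ty": 0,"tz": 0,"wx": 0,"wy": 0,"wz": 0,"gripper": 1},
    {"tx": 0,"ty": 0,"tz": 0,"wx": 0,"wy": 0,"wz": 0,"gripper": 1},
    {"tx": 0,"ty": 0,"tz": 0,"wx": 0,"wy": 0,"wz": 0,"gripper": 1},
    {"tx": 0,"ty": 0,"tz": 0,"wx": 0,"wy": 0,"wz": 0,"gripper": 1}
  ]
}}

```text
time: 7.05
position: [0.4236, -0.3173, 0.2456]
tool_rot: [-2.023, -2.245, -0.199]
ft_force: [3.3, -0.6, 1.2]
grip_width: 0.787
grip_force: 2.0
```

Request:
{"api": "jog_arm", "payload": {
  "increments": [
    {"tx": 0,"ty": 0,"tz": 0,"wx": 0,"wy": 0,"wz": 0,"gripper": 1},
    {"tx": 4,"ty": 0,"tz": -25,"wx": 0,"wy": 0,"wz": 0,"gripper": 1},
    {"tx": 8,"ty": 0,"tz": -55,"wx": 0,"wy": 0,"wz": 0,"gripper": 1},
    {"tx": 15,"ty": 0,"tz": -90,"wx": 0,"wy": 0,"wz": 0,"gripper": 1},
    {"tx": 20,"ty": 0,"tz": -120,"wx": 0,"wy": 0,"wz": 0,"gripper": 1}
  ]
}}

```text
time: 7.47
position: [0.4175, -0.3188, 0.3677]
tool_rot: [-2.022, -2.238, -0.194]
ft_force: [0.4, -0.0, -0.2]
grip_width: 1.0
grip_force: 0.0
```

```bash
python3 - <<'E'
from n import *
im=vision.get_image('side'); b=im['color'];a=cv2.imread('pics/side0.png')
hsv=cv2.cvtColor(b,cv2.COLOR_BGR2HSV);h0=cv2.cvtColor(a,cv2.COLOR_BGR2HSV)
for h in(h0,hsv):
    m=((h[...,0]<6)|(h[...,0]>174))&(h[...,1]>160)&(h[...,2]>80); m[:, :370]=0; m[:300]=0; m[370:]=0;m[:,430:]=0
    y,x=np.where(m); print(len(x),x.mean(),y.mean())
    m=(h[...,0]>6)&(h[...,0]<14)&(h[...,1]>200)&(h[...,2]>120); m[:,:310]=0;m[:,345:]=0;m[:275]=0;m[330:]=0
    y,x=np.where(m); print('trig',len(x),x.mean(),y.mean(),y.min(),x[y<y.min()+5].mean())
print(now()[1])
E
```

```text
7.4667 [ 0.4175 -0.3188  0.3677] [-2.0224 -2.2376 -0.1936] [ 0.0222  0.1489  0.7891  1.3639 -0.2295  1.7977  0.8758] F [ 0.391  -0.0332 -0.1705] g 0.9995502686544626 0.0
177 391.33898305084745 319.864406779661
trig 130 324.5769230769231 297.05384615384617 281 323.3333333333333
244 400.5983606557377 321.9016393442623
trig 121 324.6611570247934 297.90909090909093 282 324.0
[ 0.4189 -0.326   0.4068]
```

Jaw open and trigger back at rest. The 190 mm hand would foul the bar when pinching across the wall, so I'll first hook the wall from inside with the hand turned along the bar, draw ~50 mm, then pinch.

```bash
cat >> h.py <<'E'
def cp(l,lean,yaw,f=None):
    """clamp-frame tip position (mm); lean deg: body toward +y; yaw deg of tool y from clamp x"""
    f=f or CL; t=np.radians(lean); a=np.radians(yaw)
    return pose(ax(f,(0,-np.sin(t),-np.cos(t))),ax(f,(np.cos(a),np.sin(a),0)),W(f,l))
E
python3 - <<'E'
from n import *
im=vision.get_image('top')
print(at_z(im,(355,329),.155),at_z(im,(407,332),.116))
path(cp((-60,40,300),5,-3),cp((-20,60,230),30,-3),cp((-20,53,80),30,-3),cp((-20,23,26),30,-3))
E
```

```text
7.5167 [ 0.419  -0.3202  0.3733] [-2.0267 -2.2446 -0.1964] [ 0.0226  0.1471  0.79    1.3537 -0.2306  1.801   0.8758] F [-0.6632  0.2449  3.3277] g 0.9941825081823255 0.0
[ 0.351  -0.1367  0.155 ] [ 0.3431 -0.2473  0.116 ]
[26.1 49.1 30. ] [ 0.007 -0.258  0.227] 63 20
[28.1 38.6 68. ] [-0.021 -0.436 -0.007] 83 25
[ 68.9  -3.1 133.4] [0. 0. 0.] 150 0
[ 1.  -0.  61.8] [0. 0. 0.] 62 0
```

Request:
{"api": "jog_arm", "payload": {
  "increments": [
    {"tx": 5,"ty": 10,"tz": 0,"wx": 0,"wy": -0.08,"wz": 0.08,"gripper": 0.2},
    {"tx": 10,"ty": 22,"tz": 6,"wx": 0,"wy": -0.15,"wz": 0.15,"gripper": 0.2},
    {"tx": 18,"ty": 34,"tz": 15,"wx": 0.007,"wy": -0.21,"wz": 0.2,"gripper": 0.2},
    {"tx": 24,"ty": 45,"tz": 25,"wx": 0.007,"wy": -0.258,"wz": 0.227,"gripper": 0.2},
    {"tx": 26,"ty": 49,"tz": 30,"wx": 0.007,"wy": -0.258,"wz": 0.227,"gripper": 0.2}
  ]
}}

```text
time: 7.98
position: [0.4666, -0.2778, 0.3396]
tool_rot: [2.308, 2.052, -0.099]
ft_force: [0.6, 1.1, 0.1]
grip_width: 0.711
grip_force: 0.0
```

Request:
{"api": "jog_arm", "payload": {
  "increments": [
    {"tx": 6,"ty": 8,"tz": 14,"wx": -0.004,"wy": -0.09,"wz": 0,"gripper": 0.2},
    {"tx": 12,"ty": 16,"tz": 28,"wx": -0.009,"wy": -0.18,"wz": 0,"gripper": 0.2},
    {"tx": 17,"ty": 24,"tz": 42,"wx": -0.013,"wy": -0.27,"wz": 0,"gripper": 0.2},
    {"tx": 23,"ty": 32,"tz": 56,"wx": -0.017,"wy": -0.36,"wz": 0,"gripper": 0.2},
    {"tx": 28,"ty": 39,"tz": 68,"wx": -0.021,"wy": -0.436,"wz": 0,"gripper": 0.2}
  ]
}}

```text
time: 8.4
position: [0.5057, -0.2661, 0.2703]
tool_rot: [2.048, 1.81, -0.531]
ft_force: [-0.3, 0.0, -0.2]
grip_width: 0.324
grip_force: 0.0
```

```bash
python3 - <<'E'
from n import *
path(cp((-20,53,80),30,-3),cp((-20,23,26),30,-3))
E
```

```text
8.4 [ 0.5057 -0.2661  0.2703] [ 2.048   1.81   -0.5311] [-0.3953  0.0394  0.486   1.727   0.5123  1.403  -0.1262] F [-0.309   0.0454 -0.2073] g 0.323966680190622 0.0
[ 42.3   0.2 136.9] [-0.007 -0.    -0.001] 143 0
[ 1.  -0.  61.8] [0. 0. 0.] 62 0
```

Request:
{"api": "jog_arm", "payload": {
  "increments": [
    {"tx": 10,"ty": 0,"tz": 30,"wx": 0,"wy": 0,"wz": 0,"gripper": 0.2},
    {"tx": 20,"ty": 0,"tz": 60,"wx": 0,"wy": 0,"wz": 0,"gripper": 0.2},
    {"tx": 30,"ty": 0,"tz": 90,"wx": 0,"wy": 0,"wz": 0,"gripper": 0.2},
    {"tx": 40,"ty": 0,"tz": 125,"wx": -0.007,"wy": 0,"wz": 0,"gripper": 0.2},
    {"tx": 41,"ty": 0,"tz": 130,"wx": -0.007,"wy": 0,"wz": 0,"gripper": 0.2}
  ]
}}

```text
time: 8.82
position: [0.4988, -0.297, 0.1322]
tool_rot: [2.052, 1.813, -0.534]
ft_force: [-1.4, -0.2, 0.5]
grip_width: 0.203
grip_force: 0.0
```

```bash
python3 - <<'E'
from n import *
o=[]
for n,(x,y) in(('top',(400,170)),('side',(280,240))):
    im=vision.get_image(n); c=cv2.resize(im['color'][y:y+150,x:x+100],None,fx=4,fy=4,interpolation=cv2.INTER_CUBIC)
    r,p=now()
    for q in (p+r[:,1]*.0087,p-r[:,1]*.0087,W(CL,(-20,47,42)),W(CL,(60,55,44))):
        u=(proj(im,q)[0]-(x,y)+.5)*4; cv2.drawMarker(c,tuple(int(v) for v in u),(255,0,255),cv2.MARKER_CROSS,12,1)
    o.append(c)
cv2.imwrite('pics/ins.png',np.hstack(o))
path(cp((-20,53,80),30,-3),cp((-20,23,26),30,-3))
E
```

```text
8.8167 [ 0.4988 -0.297   0.1322] [ 2.0522  1.8126 -0.534 ] [-0.3431  0.1523  0.5207  1.9058  0.4978  1.1159 -0.178 ] F [-1.4226 -0.156   0.4831] g 0.2026334860193004 0.0
[2.5 1.9 6.2] [-0.005 -0.002 -0.002] 7 0
[ 1.  -0.  61.8] [0. 0. 0.] 62 0
```

View pics/ins.png

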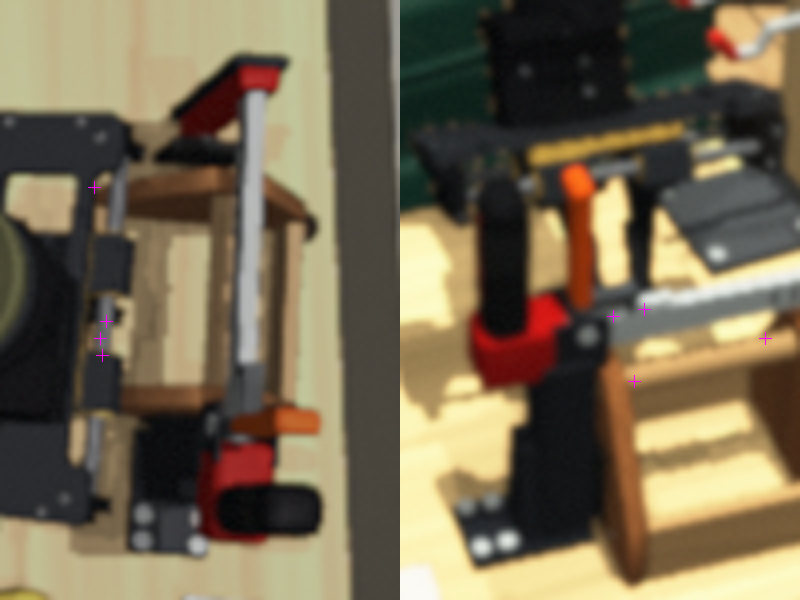

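The view shows the fingers just above the +y wall (side right fingertip about (645,295), at the bar's edge) and the hand clear of bar and prongs. Insert behind the wall.

Request:
{"api": "jog_arm", "payload": {
  "increments": [
    {"tx": 3,"ty": 0,"tz": 20,"wx": 0,"wy": 0,"wz": 0,"gripper": 0.2},
    {"tx": 3,"ty": 0,"tz": 40,"wx": 0,"wy": 0,"wz": 0,"gripper": 0.2},
    {"tx": 3,"ty": 0,"tz": 55,"wx": 0,"wy": 0,"wz": 0,"gripper": 0.2},
    {"tx": 3,"ty": 0,"tz": 64,"wx": 0,"wy": 0,"wz": 0,"gripper": 0.2},
    {"tx": 3,"ty": 0,"tz": 64,"wx": 0,"wy": 0,"wz": 0,"gripper": 0.2}
  ]
}}

```text
time: 9.33
position: [0.5033, -0.3255, 0.0819]
tool_rot: [2.046, 1.808, -0.521]
ft_force: [-0.9, -1.9, 0.0]
grip_width: 0.201
grip_force: 0.7
```

```bash
python3 - <<'E'
from n import *
im=vision.get_image('top'); cv2.imwrite('pics/t_in.png',im['color'])
print(now()[1]); path(cp((-20,23,26),30,-3),cp((-20,85,28),8,-3))
E
```

```text
9.3333 [ 0.5033 -0.3255  0.0819] [ 2.0465  1.8077 -0.5209] [-0.2949  0.2314  0.5384  1.9398  0.4852  0.9754 -0.1674] F [-0.9397 -1.8775  0.0015] g 0.20065733271324998 0.6916170032855007
[ 0.5049 -0.3082  0.112 ]
[ 0.5 -1.   6.5] [ 0.001 -0.003 -0.003] 7 0
[ 52.6  -2.4 -32.7] [0.019 0.384 0.006] 62 22
```

Request:
{"api": "jog_arm", "payload": {
  "increments": [
    {"tx": 8,"ty": 0,"tz": 2,"wx": 0,"wy": 0,"wz": 0,"gripper": 0.2},
    {"tx": 20,"ty": 0,"tz": -6,"wx": 0,"wy": 0.08,"wz": 0,"gripper": 0.2},
    {"tx": 31,"ty": -1,"tz": -13,"wx": 0.01,"wy": 0.18,"wz": 0,"gripper": 0.2},
    {"tx": 43,"ty": -2,"tz": -21,"wx": 0.015,"wy": 0.28,"wz": 0,"gripper": 0.2},
    {"tx": 53,"ty": -2,"tz": -28,"wx": 0.019,"wy": 0.384,"wz": 0,"gripper": 0.2}
  ]
}}

```text
time: 9.8
position: [0.5115, -0.2627, 0.0819]
tool_rot: [2.274, 2.02, -0.136]
ft_force: [1.9, -3.8, 1.4]
grip_width: 0.198
grip_force: 4.9
```

```bash
python3 - <<'E'
from n import *
im=vision.get_image('top'); cv2.imwrite('pics/t_dr.png',im['color'])
print(now()[1]); path(cp((-20,85,28),8,-3))
for t in('top','side'): print(t,[(np.round(x['bbox']).tolist(),round(x['conf'],2)) for x in vision.spot_in(t,'caddy')[:2]])
E
```

```text
9.8 [ 0.5115 -0.2627  0.0819] [ 2.2742  2.0205 -0.1365] [-0.104   0.2113  0.4995  1.8436  0.0257  1.0653  0.2538] F [ 1.9412 -3.7655  1.3872] g 0.19773865429769846 4.923204742226517
[ 0.5122 -0.2618  0.1176]
[13.3 -5.5  7.9] [ 0.01  -0.012  0.002] 16 1
top [([441.0, 243.0, 457.0, 271.0], 0.54)]
side [([345.0, 216.0, 399.0, 308.0], 0.65), ([330.0, 315.0, 390.0, 385.0], 0.57)]
```

```bash
python3 - <<'E'
from n import *
im=vision.get_image('side'); a=cv2.imread('pics/side0.png').astype(np.float32); b=im['color'].astype(np.float32)
cv2.imwrite('pics/s_dr.png',im['color'])
print(now()[1])
# template of the near end board bottom region
for nm,(x0,y0,x1,y1) in {'nearboard':(328,345,345,388),'wall_b':(345,350,388,385),'farboard':(375,320,392,378)}.items():
    t=a[y0:y1,x0:x1]; s=b[y0-45:y1+10,x0-15:x1+40]
    r=cv2.matchTemplate(s,t,cv2.TM_CCOEFF_NORMED); _,v,_,l=cv2.minMaxLoc(r); print(nm,v,l[0]-15,l[1]-45)
for s in(0,30,50): print(s,(proj(im,W(CL,(0,-55+s,0)))-proj(im,W(CL,(0,-55,0)))).ravel())
print([(np.round(x['bbox']).tolist(),round(x['conf'],2)) for x in vision.spot_in('side','caddy')[:3]])
E
```

```text
9.95 [ 0.5122 -0.2649  0.0828] [ 2.2763  2.0115 -0.1383] [-0.1035  0.2112  0.4999  1.8422  0.0293  1.0638  0.2476] F [1.4396 3.3184 4.224 ] g 0.19834690497063936 0.8892570526222698
[ 0.5122 -0.2591  0.1157]
nearboard 0.672900378704071 40 -32
wall_b 0.8927116990089417 -7 -14
farboard 0.629266083240509 10 -2
0 [0. 0.]
30 [ -5.0704 -10.354 ]
50 [ -8.3419 -17.0346]
[([328.0, 306.0, 382.0, 368.0], 0.87)]
```

Caddy has moved about 42 mm (template shift (-7,-14) px). The wide palm plate stays below the prongs, so I continue the draw.

Request:
{"api": "jog_arm", "payload": {
  "increments": [
    {"tx": 8,"ty": 0,"tz": 5,"wx": 0,"wy": 0,"wz": 0,"gripper": 0.2},
    {"tx": 20,"ty": 0,"tz": 4,"wx": 0,"wy": 0,"wz": 0,"gripper": 0.2},
    {"tx": 32,"ty": 0,"tz": 2,"wx": 0,"wy": 0,"wz": 0,"gripper": 0.2},
    {"tx": 44,"ty": 0,"tz": 1,"wx": 0,"wy": 0,"wz": 0,"gripper": 0.2},
    {"tx": 54,"ty": 0,"tz": 0,"wx": 0,"wy": 0,"wz": 0,"gripper": 0.2}
  ]
}}

```text
time: 10.47
position: [0.5187, -0.2221, 0.0792]
tool_rot: [2.269, 1.999, -0.151]
ft_force: [-1.8, -15.9, 24.9]
grip_width: 0.203
grip_force: 17.5
```

```bash
python3 - <<'E'
from n import *
im=vision.get_image('side'); im=vision.get_image('side'); cv2.imwrite('pics/s_dr2.png',im['color'])
print(now()[1]); path(cp((-20,138,28),8,-3))
print([(np.round(x['bbox']).tolist(),round(x['conf'],2)) for x in vision.spot_in('side','caddy')[:3]])
a=cv2.imread('pics/side0.png').astype(np.float32); b=im['color'].astype(np.float32)
for nm,(x0,y0,x1,y1) in {'wall_b':(345,350,388,385)}.items():
    t=a[y0:y1,x0:x1]; s=b[y0-60:y1+10,x0-40:x1+40]
    r=cv2.matchTemplate(s,t,cv2.TM_CCOEFF_NORMED); _,v,_,l=cv2.minMaxLoc(r); print(nm,v,l[0]-40,l[1]-60)
for s in(80,95,105): print(s,(proj(im,W(CL,(0,-55+s,0)))-proj(im,W(CL,(0,-55,0)))).ravel())
E
```

```text
10.4667 [ 0.5187 -0.2221  0.0792] [ 2.2689  1.9991 -0.1513] [-0.1762  0.1896  0.4754  1.8724  0.0673  1.0573  0.1319] F [ -1.8383 -15.9059  24.8741] g 0.20252788336272792 17.504573794431053
[ 0.5191 -0.2148  0.1128]
[18.2 -9.1  2. ] [0.012 0.009 0.002] 20 1
[([314.0, 294.0, 374.0, 353.0], 0.72)]
wall_b 0.808302640914917 -13 -28
80 [-13.0944 -26.7395]
95 [-15.4038 -31.4554]
105 [-16.9195 -34.5505]
```

The 25 N upward force suggests the palm plate is touching the gables; the caddy is ~83 mm out, which suffices. I back off: lift slightly, yaw away from the prong tips, then rise.

Request:
{"api": "jog_arm", "payload": {
  "increments": [
    {"tx": -6,"ty": 0,"tz": -7,"wx": 0,"wy": 0,"wz": 0,"gripper": 0.2},
    {"tx": -10,"ty": 0,"tz": -12,"wx": 0,"wy": 0,"wz": 0.1,"gripper": 0.2},
    {"tx": -14,"ty": 0,"tz": -18,"wx": 0,"wy": 0,"wz": 0.2,"gripper": 0.2},
    {"tx": -20,"ty": 0,"tz": -26,"wx": 0,"wy": 0,"wz": 0.3,"gripper": 0.2},
    {"tx": -22,"ty": 0,"tz": -40,"wx": 0,"wy": 0,"wz": 0.3,"gripper": 0.2}
  ]
}}

```text
time: 11.03
position: [0.5109, -0.2271, 0.1133]
tool_rot: [2.549, 1.642, -0.129]
ft_force: [0.5, 0.2, -0.9]
grip_width: 0.201
grip_force: 0.0
```

```bash
python3 - <<'E'
from n import *
im=vision.get_image('side'); cv2.imwrite('pics/s_up.png',im['color'])
print(now()[1]); path(cp((-20,118,80),8,-20))
print([(np.round(x['bbox']).tolist(),round(x['conf'],2)) for x in vision.spot_in('side','caddy')[:3]])
E
```

```text
11.0333 [ 0.5109 -0.2271  0.1133] [ 2.5491  1.6424 -0.1291] [-0.1933  0.1581  0.5135  1.8331  0.0613  1.1424 -0.137 ] F [ 0.5066  0.2095 -0.9323] g 0.20081982065861056 0.0
[ 0.5133 -0.2229  0.1503]
[  3.9  -4.5 -10.5] [ 0.    -0.003 -0.002] 12 0
[([310.0, 293.0, 373.0, 354.0], 0.58), ([332.0, 296.0, 410.0, 358.0], 0.54)]
```

Request:
{"api": "jog_arm", "payload": {
  "increments": [
    {"tx": 0,"ty": 0,"tz": -25,"wx": 0,"wy": 0,"wz": 0,"gripper": 0.5},
    {"tx": 0,"ty": 0,"tz": -60,"wx": 0,"wy": 0,"wz": 0.1,"gripper": 0.7},
    {"tx": 0,"ty": 0,"tz": -95,"wx": 0,"wy": 0,"wz": 0.2,"gripper": 0.7},
    {"tx": -4,"ty": 0,"tz": -130,"wx": 0,"wy": 0.05,"wz": 0.3,"gripper": 0.7},
    {"tx": -10,"ty": -20,"tz": -160,"wx": 0,"wy": 0.12,"wz": 0.42,"gripper": 0.7}
  ]
}}

```text
time: 11.55
position: [0.4948, -0.2039, 0.2739]
tool_rot: [2.867, 1.122, 0.057]
ft_force: [-0.5, -0.1, 0.0]
grip_width: 0.495
grip_force: 0.0
```

```bash
python3 - <<'E'
from n import *
D2=lambda d:A(d)
print(now()[1])
path(pose(D,A(-80),(.45,-.30,.33)),pose(D,A(-94),(.45,-.30,.33)))
E
```

```text
11.55 [ 0.4948 -0.2039  0.2739] [2.8674 1.122  0.0569] [-0.2218 -0.0329  0.5356  1.6783  0.0417  1.4239 -0.5155] F [-0.5276 -0.1061  0.0477] g 0.49537527540915255 0.0
[ 0.4928 -0.2024  0.3078]
[-97.4  44.1 -20.3] [ 0.066 -0.032  0.571] 109 33
[0. 0. 0.] [0.    0.    0.244] 0 14
```

Request:
{"api": "jog_arm", "payload": {
  "increments": [
    {"tx": -15,"ty": 5,"tz": -20,"wx": 0.01,"wy": -0.01,"wz": 0.11,"gripper": 0.5},
    {"tx": -35,"ty": 12,"tz": -40,"wx": 0.03,"wy": -0.02,"wz": 0.22,"gripper": 0.5},
    {"tx": -55,"ty": 20,"tz": -40,"wx": 0.04,"wy": -0.03,"wz": 0.34,"gripper": 0.5},
    {"tx": -75,"ty": 28,"tz": -40,"wx": 0.066,"wy": -0.032,"wz": 0.46,"gripper": 0.5},
    {"tx": -90,"ty": 36,"tz": -40,"wx": 0.066,"wy": -0.032,"wz": 0.571,"gripper": 0.5}
  ]
}}

```text
time: 11.97
position: [0.4468, -0.2936, 0.3139]
tool_rot: [-3.13, -0.262, 0.005]
ft_force: [0.6, -0.5, -0.6]
grip_width: 0.498
grip_force: 0.0
```

```bash
python3 - <<'E'
from n import *
o=[]
for n,(x,y) in(('top',(370,150)),('side',(290,260))):
    im=vision.get_image(n); cv2.imwrite(f'pics/{n}_set.png',im['color'])
    o.append(cv2.resize(im['color'][y:y+130,x:x+100],None,fx=4,fy=4,interpolation=cv2.INTER_CUBIC))
cv2.imwrite('pics/set.png',np.hstack(o)); print(now()[1])
E
```

```text
11.9667 [ 0.4468 -0.2936  0.3139] [-3.1298 -0.2617  0.0047] [-0.1032  0.035   0.6592  1.5428 -0.0204  1.5741 -0.8482] F [ 0.5908 -0.4556 -0.6   ] g 0.49799640620092556 0.0
[ 0.4455 -0.2956  0.3478]
```

View pics/set.png

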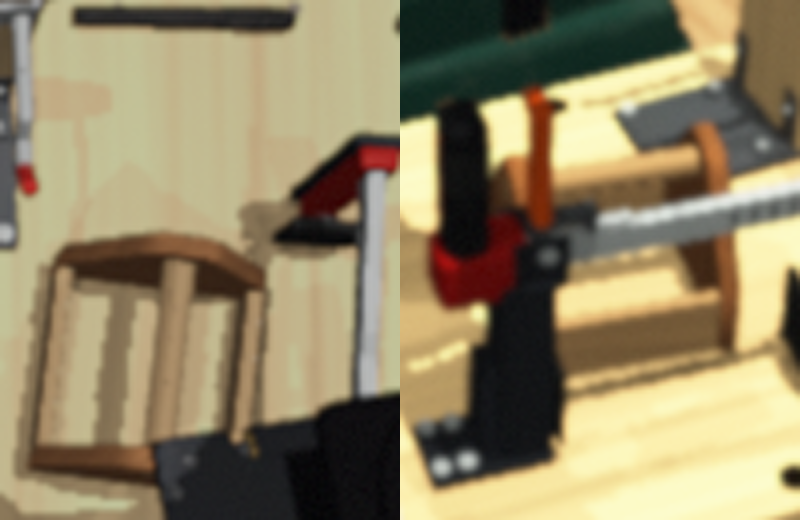

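The caddy stands upright, clear of the bar: top-crop left wall from (55,270) to (38,450), handle from (178,265) to (167,440). Fit its pose.

```bash
python3 - <<'E'
from n import *
ims={n:vision.get_image(n) for n in('top','side')}
T=lambda x,y:(370+x/4-.4,150+y/4-.4); S=lambda x,y:(290+(x-400)/4-.4,260+y/4-.4)
ob=[('top',(48,0,104),T(179,264)),('top',(60,55,44),T(56,262)),('top',(-60,55,44),T(32,466)),('top',(60,-55,44),T(264,275)),('top',(-48,0,104),T(167,438)),
('top',(60,0,111),T(170,237)),('side',(54,0,111),S(706,124)),('side',(60,-55,0),S(730,350))]
p,r=fit(ob,ims,[.53,-.25,-.07]); print(p,'\n',r)
a=np.degrees(p[2])-90
for s in (0,-6,-10): 
    f=tuple(p); L=ax(f,(0,-np.sin(np.radians(-s)),-np.cos(np.radians(s)))); 
    g=W(f,(0,0,96)); print(s,g); path(pose(L,A(a),g-L*.10),pose(L,A(a),g+L*.019))
E
```

```text
12.0667 [ 0.4454 -0.2956  0.3138] [ 3.1302  0.2593 -0.0056] [-0.102   0.0343  0.6612  1.5437 -0.0184  1.5733 -0.8466] F [-0.6286 -0.0008  0.0633] g 0.5001268020781697 0.0
[ 0.53   -0.249  -0.1191] 
 [[-0.3752 -0.1331]
 [ 0.1207 -3.4974]
 [ 0.134   1.3094]
 [-0.3362 -0.6556]
 [-2.0806  3.7682]
 [ 3.0906  0.1482]
 [-0.3268  2.9217]
 [ 1.4202 -0.7308]]
0 [ 0.53  -0.249  0.176]
[ 88.6 -27.5  71.5] [-0.001  0.003  0.294] 117 17
[  0.   0. 119.] [0. 0. 0.] 119 0
-6 [ 0.53  -0.249  0.176]
[ 91.7 -37.5  72. ] [-0.105 -0.013  0.294] 122 18
[  0.   0. 119.] [0. 0. 0.] 119 0
-10 [ 0.53  -0.249  0.176]
[ 93.7 -44.2  73. ] [-0.175 -0.023  0.294] 127 20
[  0.   0. 119.] [0. 0. 0.] 119 0
```

```bash
python3 - <<'E'
from n import *
f=(.530,-.249,-.105); t=np.radians(8); a=np.degrees(f[2])-90
L=ax(f,(0,-np.sin(t),-np.cos(t))); g=W(f,(0,0,96))
path(pose(L,A(a),g-L*.07),pose(L,A(a),g+L*.017)); print(g)
E
```

```text
12.1667 [ 0.4476 -0.2916  0.3137] [-3.1281 -0.2742  0.0039] [-0.1045  0.034   0.6564  1.5441 -0.0205  1.5735 -0.8442] F [ 0.296   1.1451 -0.4034] g 0.5028861559180832 0.0
[ 91.4 -36.9 102.2] [-0.14  -0.017  0.28 ] 142 18
[ 0. -0. 87.] [0. 0. 0.] 87 0
[ 0.53  -0.249  0.176]
```

Request:
{"api": "jog_arm", "payload": {
  "increments": [
    {"tx": 30,"ty": -10,"tz": 0,"wx": -0.03,"wy": 0,"wz": 0.06,"gripper": 0.5},
    {"tx": 60,"ty": -20,"tz": 5,"wx": -0.06,"wy": -0.01,"wz": 0.12,"gripper": 0.5},
    {"tx": 88,"ty": -32,"tz": 25,"wx": -0.1,"wy": -0.017,"wz": 0.2,"gripper": 0.5},
    {"tx": 90,"ty": -36,"tz": 60,"wx": -0.14,"wy": -0.017,"wz": 0.28,"gripper": 0.5},
    {"tx": 91,"ty": -37,"tz": 100,"wx": -0.14,"wy": -0.017,"wz": 0.28,"gripper": 0.5}
  ]
}}

```text
time: 12.58
position: [0.5354, -0.2326, 0.2134]
tool_rot: [2.998, -0.145, -0.004]
ft_force: [0.3, 0.0, 0.1]
grip_width: 0.503
grip_force: 0.0
```

Request:
{"api": "jog_arm", "payload": {
  "increments": [
    {"tx": 0,"ty": 0,"tz": 0,"wx": 0,"wy": 0,"wz": 0,"gripper": 0.5},
    {"tx": 0,"ty": 0,"tz": 0,"wx": 0,"wy": 0,"wz": 0,"gripper": 0.5},
    {"tx": 0,"ty": 0,"tz": 0,"wx": 0,"wy": 0,"wz": 0,"gripper": 0.5},
    {"tx": 0,"ty": 0,"tz": 0,"wx": 0,"wy": 0,"wz": 0,"gripper": 0.5},
    {"tx": 0,"ty": 0,"tz": 0,"wx": 0,"wy": 0,"wz": 0,"gripper": 0.5}
  ]
}}

```text
time: 13.0
position: [0.5322, -0.2416, 0.2176]
tool_rot: [2.997, -0.163, -0.002]
ft_force: [0.3, 0.5, 0.8]
grip_width: 0.499
grip_force: 0.0
```

```bash
python3 - <<'E'
from n import *
f=(.530,-.249,-.105); t=np.radians(8); a=np.degrees(f[2])-90
L=ax(f,(0,-np.sin(t),-np.cos(t))); g=W(f,(0,0,96))
path(pose(L,A(a),g-L*.07),pose(L,A(a),g+L*.017)); print(now()[1],L)
b=vision.get_image('side'); A0=cv2.imread('pics/side_set.png'); m=np.abs(A0.astype(int)-b['color']).sum(2)>60
r,p=now(); print(proj(b,[p+r[:,1]*.0215,p-r[:,1]*.0215,p+r[:,1]*.036,p-r[:,1]*.036]))
E
```

```text
13.0 [ 0.5322 -0.2416  0.2176] [ 2.9965 -0.1632 -0.0016] [-0.2354  0.1391  0.5795  1.6441  0.0609  1.3428 -1.3541] F [0.3241 0.4724 0.7515] g 0.4987726769050122 0.0
[-1.2  1.8  6.2] [ 0.001 -0.006 -0.004] 7 0
[ 0. -0. 87.] [0. 0. 0.] 87 0
[ 0.5325 -0.2368  0.2512] [-0.0146 -0.1384 -0.9903]
[[344.927  277.3279]
 [338.8494 267.6962]
 [347.0638 280.7142]
 [336.8829 264.5797]]
```

Request:
{"api": "jog_arm", "payload": {
  "increments": [
    {"tx": 0,"ty": 1,"tz": 25,"wx": 0,"wy": 0,"wz": 0,"gripper": 0.5},
    {"tx": -1,"ty": 2,"tz": 55,"wx": 0,"wy": 0,"wz": 0,"gripper": 0.5},
    {"tx": -1,"ty": 2,"tz": 78,"wx": 0,"wy": 0,"wz": 0,"gripper": 0.5},
    {"tx": -1,"ty": 2,"tz": 91,"wx": 0,"wy": 0,"wz": 0,"gripper": 0.5},
    {"tx": -1,"ty": 2,"tz": 91,"wx": 0,"wy": 0,"wz": 0,"gripper": 0.5}
  ]
}}

```text
time: 13.47
position: [0.5266, -0.2551, 0.1227]
tool_rot: [2.998, -0.163, -0.015]
ft_force: [-0.0, 0.5, 0.5]
grip_width: 0.499
grip_force: 0.0
```

Request:
{"api": "jog_arm", "payload": {
  "increments": [
    {"tx": -1,"ty": 0,"tz": 0,"wx": 0,"wy": 0,"wz": 0,"gripper": 0.1},
    {"tx": -1,"ty": 0,"tz": 0,"wx": 0,"wy": 0,"wz": 0,"gripper": 0.1},
    {"tx": -1,"ty": 0,"tz": 0,"wx": 0,"wy": 0,"wz": 0,"gripper": 0.1},
    {"tx": -1,"ty": 0,"tz": 0,"wx": 0,"wy": 0,"wz": 0,"gripper": 0.1},
    {"tx": -1,"ty": 0,"tz": 0,"wx": 0,"wy": 0,"wz": 0,"gripper": 0.1}
  ],
  "grip_force": 30
}}

```text
time: 13.88
position: [0.5284, -0.2557, 0.1262]
tool_rot: [2.995, -0.161, -0.005]
ft_force: [-1.4, -4.1, 3.9]
grip_width: 0.209
grip_force: 2.4
```

```bash
python3 - <<'E'
from n import *
print(now()[1])
E
```

```text
13.8833 [ 0.5284 -0.2557  0.1262] [ 2.9954 -0.1609 -0.005 ] [-0.2033  0.2082  0.5837  1.7631  0.0237  1.1632 -1.319 ] F [-1.4066 -4.1438  3.9195] g 0.20894257965304594 2.3666220903396606
[ 0.5288 -0.2509  0.1599]
```

Request:
{"api": "jog_arm", "payload": {
  "increments": [
    {"tx": 0,"ty": 3,"tz": 0,"wx": 0,"wy": 0,"wz": 0,"gripper": 0.1},
    {"tx": 0,"ty": 3,"tz": 0,"wx": 0,"wy": 0,"wz": 0,"gripper": 0.1},
    {"tx": 0,"ty": 3,"tz": 0,"wx": 0,"wy": 0,"wz": 0,"gripper": 0.1},
    {"tx": 0,"ty": 3,"tz": 0,"wx": 0,"wy": 0,"wz": 0,"gripper": 0.1},
    {"tx": 0,"ty": 3,"tz": 0,"wx": 0,"wy": 0,"wz": 0,"gripper": 0.1}
  ]
}}

```text
time: 14.3
position: [0.5275, -0.258, 0.1257]
tool_rot: [2.997, -0.161, -0.007]
ft_force: [0.1, -2.2, 4.2]
grip_width: 0.172
grip_force: 29.9
```

Request:
{"api": "jog_arm", "payload": {
  "increments": [
    {"tx": 0,"ty": 0,"tz": -5,"wx": 0,"wy": 0,"wz": 0,"gripper": 0.1},
    {"tx": 0,"ty": 0,"tz": -12,"wx": 0,"wy": 0,"wz": 0,"gripper": 0.1},
    {"tx": 0,"ty": 1,"tz": -20,"wx": 0,"wy": 0,"wz": 0,"gripper": 0.1},
    {"tx": 0,"ty": 2,"tz": -30,"wx": 0,"wy": 0,"wz": 0,"gripper": 0.1},
    {"tx": 0,"ty": 3,"tz": -40,"wx": 0,"wy": 0,"wz": 0,"gripper": 0.1}
  ]
}}

```text
time: 14.72
position: [0.5272, -0.2547, 0.1659]
tool_rot: [2.997, -0.161, -0.009]
ft_force: [0.1, -0.6, -3.5]
grip_width: 0.171
grip_force: 29.9
```

```bash
python3 - <<'E'
from n import *
print(now()[1]); r,p=now(); print('z',r[:,2],'y',r[:,1])
t=np.radians(8)
def hp(pos,yaw): # tool y at yaw deg, body leaned toward tool -y
    y=np.array(A(yaw)); L=np.array((0,0,-np.cos(t)))+y*np.sin(t); return pose(L,y,np.array(pos)+.017*L)
path(hp((.515,-.215,.31),-97),hp((.505,-.195,.31),-63),hp((.500,-.185,.31),-29),hp((.50,-.17,.31),0.5),hp(W(HK,(0,0,196)),.5))
E
```

```text
14.7167 [ 0.5272 -0.2547  0.1659] [ 2.9974 -0.1608 -0.0095] [-0.2113  0.1754  0.587   1.7137  0.0403  1.2444 -1.3235] F [ 0.0712 -0.6194 -3.5247] g 0.17053987979597035 29.917428195476532
[ 0.5277 -0.25    0.1996]
z [-0.0137 -0.1388 -0.9902] y [-0.106  -0.9845  0.1395]
[-16.3 -17.7 -97. ] [ 0.    -0.003  0.015] 100 1
[-11.  -18.9  -2.6] [ 0.     0.083 -0.588] 22 34
[  1.4 -11.5  -1.6] [ 0.     0.083 -0.588] 12 34
[14.3 -7.5 -1.1] [-0.     0.072 -0.51 ] 16 30
[24.  19.8 37.1] [0. 0. 0.] 48 0
```

Request:
{"api": "jog_arm", "payload": {
  "increments": [
    {"tx": 0,"ty": 0,"tz": -18,"wx": 0,"wy": 0,"wz": 0,"gripper": 0.1},
    {"tx": -3,"ty": -4,"tz": -38,"wx": 0,"wy": 0,"wz": 0,"gripper": 0.1},
    {"tx": -7,"ty": -8,"tz": -58,"wx": 0,"wy": 0,"wz": 0,"gripper": 0.1},
    {"tx": -11,"ty": -13,"tz": -78,"wx": 0,"wy": 0,"wz": 0,"gripper": 0.1},
    {"tx": -16,"ty": -18,"tz": -97,"wx": 0,"wy": 0,"wz": 0,"gripper": 0.1}
  ]
}}

```text
time: 15.13
position: [0.5147, -0.2219, 0.2607]
tool_rot: [2.997, -0.162, -0.007]
ft_force: [0.0, 0.9, -3.6]
grip_width: 0.175
grip_force: 29.9
```

Request:
{"api": "jog_arm", "payload": {
  "increments": [
    {"tx": -2,"ty": -4,"tz": 0,"wx": 0,"wy": 0.016,"wz": -0.11,"gripper": 0.1},
    {"tx": -4,"ty": -8,"tz": -1,"wx": 0,"wy": 0.033,"wz": -0.23,"gripper": 0.1},
    {"tx": -6,"ty": -12,"tz": -2,"wx": 0,"wy": 0.05,"wz": -0.35,"gripper": 0.1},
    {"tx": -9,"ty": -16,"tz": -2,"wx": 0,"wy": 0.066,"wz": -0.47,"gripper": 0.1},
    {"tx": -11,"ty": -19,"tz": -3,"wx": 0,"wy": 0.083,"wz": -0.588,"gripper": 0.1}
  ]
}}

```text
time: 15.55
position: [0.5055, -0.2013, 0.2597]
tool_rot: [2.914, 0.733, 0.054]
ft_force: [0.1, 0.2, -3.3]
grip_width: 0.169
grip_force: 29.9
```

Request:
{"api": "jog_arm", "payload": {
  "increments": [
    {"tx": 0,"ty": -2,"tz": 0,"wx": 0,"wy": 0.016,"wz": -0.11,"gripper": 0.1},
    {"tx": 0,"ty": -5,"tz": 0,"wx": 0,"wy": 0.033,"wz": -0.23,"gripper": 0.1},
    {"tx": 1,"ty": -7,"tz": -1,"wx": 0,"wy": 0.05,"wz": -0.35,"gripper": 0.1},
    {"tx": 1,"ty": -9,"tz": -1,"wx": 0,"wy": 0.066,"wz": -0.47,"gripper": 0.1},
    {"tx": 1,"ty": -11,"tz": -2,"wx": 0,"wy": 0.083,"wz": -0.588,"gripper": 0.1}
  ]
}}

```text
time: 15.97
position: [0.5011, -0.1914, 0.2602]
tool_rot: [2.584, 1.56, 0.112]
ft_force: [-0.1, 1.1, -3.3]
grip_width: 0.172
grip_force: 29.9
```

```bash
cat >> n.py <<'E'
t8=np.radians(8)
def hp(pos,yaw):
    y=np.array(A(yaw)); L=np.array((0,0,-np.cos(t8)))+y*np.sin(t8); return pose(L,y,np.array(pos)+.017*L)
E
python3 - <<'E'
from n import *
print(now()[1]); path(hp((.50,-.17,.31),0.5),hp(W(HK,(0,0,196)),.5))
E
```

```text
15.9667 [ 0.5011 -0.1914  0.2602] [2.5841 1.5598 0.1123] [-0.3059 -0.1038  0.562   1.7655  0.0888  1.3259 -0.2427] F [-0.1097  1.0931 -3.3339] g 0.17165045475560792 29.917741119861603
[ 0.4968 -0.1892  0.2938]
[19.6 -4.1  0.1] [ 0.003  0.068 -0.489] 20 28
[24.  19.8 37.1] [0. 0. 0.] 48 0
```

Request:
{"api": "jog_arm", "payload": {
  "increments": [
    {"tx": 4,"ty": -1,"tz": 0,"wx": 0,"wy": 0.015,"wz": -0.1,"gripper": 0.1},
    {"tx": 8,"ty": -2,"tz": 0,"wx": 0,"wy": 0.03,"wz": -0.21,"gripper": 0.1},
    {"tx": 12,"ty": -3,"tz": 0,"wx": 0,"wy": 0.045,"wz": -0.32,"gripper": 0.1},
    {"tx": 16,"ty": -4,"tz": 0,"wx": 0.003,"wy": 0.06,"wz": -0.43,"gripper": 0.1},
    {"tx": 20,"ty": -4,"tz": 0,"wx": 0.003,"wy": 0.068,"wz": -0.489,"gripper": 0.1}
  ]
}}

```text
time: 16.38
position: [0.507, -0.1725, 0.2598]
tool_rot: [2.141, 2.157, 0.15]
ft_force: [-0.3, 0.4, -4.2]
grip_width: 0.177
grip_force: 29.9
```

Request:
{"api": "jog_arm", "payload": {
  "increments": [
    {"tx": 7,"ty": 4,"tz": 6,"wx": 0,"wy": 0,"wz": 0,"gripper": 0.1},
    {"tx": 14,"ty": 8,"tz": 12,"wx": 0,"wy": 0,"wz": 0,"gripper": 0.1},
    {"tx": 20,"ty": 12,"tz": 18,"wx": 0,"wy": 0,"wz": 0,"gripper": 0.1},
    {"tx": 24,"ty": 16,"tz": 20,"wx": 0,"wy": 0,"wz": 0,"gripper": 0.1},
    {"tx": 24,"ty": 16,"tz": 20,"wx": 0,"wy": 0,"wz": 0,"gripper": 0.1}
  ]
}}

```text
time: 16.8
position: [0.5265, -0.1456, 0.2401]
tool_rot: [2.144, 2.157, 0.148]
ft_force: [0.1, 0.9, -3.6]
grip_width: 0.173
grip_force: 29.9
```

```bash
python3 - <<'E'
from n import *
o=[]
a=vision.get_image('top')
r,p=now(); rod=p-.017*r[:,2]; print('rod',rod, 'stand frame', (rod-W(HK,(0,0,0)))*1000, 'y',r[:,1])
for n,(x,y) in(('top',(310,130)),('side',(290,190))):
    im=vision.get_image(n); c=cv2.resize(im['color'][y:y+130,x:x+100],None,fx=4,fy=4,interpolation=cv2.INTER_CUBIC); cv2.imwrite(f'pics/{n}_pre.png',im['color'])
    for q in (rod+r[:,0]*.048,rod-r[:,0]*.048,W(HK,(79,30,171)),W(HK,(79,-30,171)),W(HK,(98,30,156)),W(HK,(98,-30,156))):
        u=(proj(im,q)[0]-(x,y)+.5)*4; cv2.drawMarker(c,tuple(int(v) for v in u),(255,0,255),cv2.MARKER_CROSS,12,1)
    o.append(c)
cv2.imwrite('pics/pre.png',np.hstack(o))
path(hp(W(HK,(0,0,200)),.5),hp(W(HK,(98,0,200)),.5),hp(W(HK,(98,0,164)),.5))
E
```

```text
16.8 [ 0.5265 -0.1456  0.2401] [2.1444 2.1565 0.1478] [-0.3591 -0.0615  0.5844  1.7713  0.0028  1.2881  0.2318] F [ 0.1265  0.8647 -3.5534] g 0.17303288468675315 29.91775631904602
rod [ 0.5192 -0.1468  0.2912] stand frame [ -5.4225  -1.0005 211.1557] y [0.9906 0.0047 0.137 ]
[ 2.4  4.1 12.5] [-0.001  0.002 -0.006] 13 0
[-0.  97.  13.6] [0. 0. 0.] 98 0
[ 0.  -5.  35.6] [0. 0. 0.] 36 0
```

View pics/pre.png

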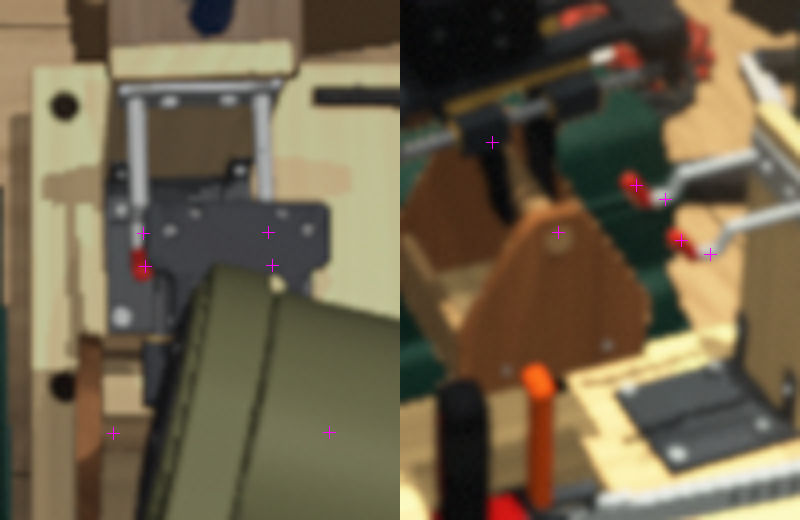

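The overlay agrees: prong tips project onto the red tips (side (635,186), (682,242)), the handle end projects onto the near board's dowel (557,235), and the caddy hangs level in the hand. Go over the tips.

Request:
{"api": "jog_arm", "payload": {
  "increments": [
    {"tx": 1,"ty": 8,"tz": 2,"wx": 0,"wy": 0,"wz": 0,"gripper": 0.1},
    {"tx": 2,"ty": 20,"tz": 5,"wx": 0,"wy": 0,"wz": 0,"gripper": 0.1},
    {"tx": 2,"ty": 32,"tz": 8,"wx": 0,"wy": 0,"wz": 0,"gripper": 0.1},
    {"tx": 2,"ty": 44,"tz": 10,"wx": 0,"wy": 0,"wz": -0.005,"gripper": 0.1},
    {"tx": 2,"ty": 54,"tz": 12,"wx": 0,"wy": 0,"wz": -0.005,"gripper": 0.1}
  ]
}}

```text
time: 17.37
position: [0.5814, -0.1458, 0.2361]
tool_rot: [2.141, 2.159, 0.147]
ft_force: [-0.5, 0.1, -4.2]
grip_width: 0.17
grip_force: 29.9
```

Request:
{"api": "jog_arm", "payload": {
  "increments": [
    {"tx": 0,"ty": 12,"tz": 3,"wx": 0,"wy": 0,"wz": 0,"gripper": 0.1},
    {"tx": 0,"ty": 24,"tz": 6,"wx": 0,"wy": 0,"wz": 0,"gripper": 0.1},
    {"tx": 0,"ty": 36,"tz": 9,"wx": 0,"wy": 0,"wz": 0,"gripper": 0.1},
    {"tx": 0,"ty": 44,"tz": 11,"wx": 0,"wy": 0,"wz": 0,"gripper": 0.1},
    {"tx": 0,"ty": 46,"tz": 12,"wx": 0,"wy": 0,"wz": 0,"gripper": 0.1}
  ]
}}

```text
time: 17.78
position: [0.6298, -0.145, 0.2309]
tool_rot: [2.139, 2.158, 0.148]
ft_force: [-0.8, 0.3, -3.9]
grip_width: 0.171
grip_force: 29.9
```

```bash
python3 - <<'E'
from n import *
for i in range(2): vision.get_image('side')
r,p=now(); rod=p-.017*r[:,2]; print('stand frame', (rod-W(HK,(0,0,0)))*1000)
path(hp(W(HK,(98,0,200)),.5),hp(W(HK,(98,0,166)),.5))
E
```

```text
17.7833 [ 0.6298 -0.145   0.2309] [2.1393 2.1583 0.1481] [-0.3223  0.198   0.6114  1.5633 -0.1562  1.2836  0.3156] F [-0.7666  0.2665 -3.9327] g 0.1714383319404228 29.918105006217957
stand frame [ 96.7628   0.4226 201.3828]
[0.4 1.1 1.5] [-0.002  0.002 -0.   ] 2 0
[ 0.  -4.7 33.7] [0. 0. 0.] 34 0
```

Request:
{"api": "jog_arm", "payload": {
  "increments": [
    {"tx": 0,"ty": 0,"tz": 7,"wx": 0,"wy": 0,"wz": 0,"gripper": 0.1},
    {"tx": 0,"ty": -1,"tz": 14,"wx": 0,"wy": 0,"wz": 0,"gripper": 0.1},
    {"tx": 0,"ty": -2,"tz": 21,"wx": 0,"wy": 0,"wz": 0,"gripper": 0.1},
    {"tx": 0,"ty": -3,"tz": 28,"wx": 0,"wy": 0,"wz": 0,"gripper": 0.1},
    {"tx": 0,"ty": -3,"tz": 33,"wx": 0,"wy": 0,"wz": 0,"gripper": 0.1}
  ]
}}

```text
time: 18.3
position: [0.6289, -0.1453, 0.1971]
tool_rot: [2.142, 2.159, 0.148]
ft_force: [-12.1, 0.8, 23.8]
grip_width: 0.169
grip_force: 29.9
```

Request:
{"api": "jog_arm", "payload": {
  "increments": [
    {"tx": 0,"ty": 0,"tz": 0,"wx": 0,"wy": 0,"wz": 0,"gripper": 0.1},
    {"tx": 0,"ty": 0,"tz": 0,"wx": 0,"wy": 0,"wz": 0,"gripper": 0.1},
    {"tx": 0,"ty": 0,"tz": 0,"wx": 0,"wy": 0,"wz": 0,"gripper": 0.1},
    {"tx": 0,"ty": 0,"tz": 0,"wx": 0,"wy": 0,"wz": 0,"gripper": 0.1},
    {"tx": 0,"ty": 0,"tz": 0,"wx": 0,"wy": 0,"wz": 0,"gripper": 0.1}
  ]
}}

```text
time: 18.72
position: [0.6293, -0.1453, 0.1979]
tool_rot: [2.141, 2.159, 0.147]
ft_force: [-3.7, 0.6, -3.0]
grip_width: 0.177
grip_force: 29.9
```

```bash
python3 - <<'E'
from n import *
r,p=now(); rod=p-.017*r[:,2]; print('stand frame', (rod-W(HK,(0,0,0)))*1000)
E
```

```text
18.7167 [ 0.6293 -0.1453  0.1979] [2.141  2.159  0.1475] [-0.318   0.2141  0.6084  1.6126 -0.1688  1.2233  0.3272] F [-3.7465  0.5563 -3.0266] g 0.17718723432834574 29.93504762649536
stand frame [ 97.7023   0.474  168.3704]
```

Rod seated at the throat height (168 mm). Open and withdraw along the tool axis.

Request:
{"api": "jog_arm", "payload": {
  "increments": [
    {"tx": 0,"ty": 0,"tz": 0,"wx": 0,"wy": 0,"wz": 0,"gripper": 0.2},
    {"tx": 0,"ty": 0,"tz": 0,"wx": 0,"wy": 0,"wz": 0,"gripper": 0.28},
    {"tx": 0,"ty": 0,"tz": 0,"wx": 0,"wy": 0,"wz": 0,"gripper": 0.36},
    {"tx": 0,"ty": 0,"tz": 0,"wx": 0,"wy": 0,"wz": 0,"gripper": 0.42},
    {"tx": 0,"ty": 0,"tz": 0,"wx": 0,"wy": 0,"wz": 0,"gripper": 0.42}
  ]
}}

```text
time: 19.13
position: [0.6309, -0.1453, 0.1991]
tool_rot: [2.139, 2.157, 0.151]
ft_force: [0.2, -0.4, 0.0]
grip_width: 0.389
grip_force: 0.0
```

Request:
{"api": "jog_arm", "payload": {
  "increments": [
    {"tx": 0,"ty": 0,"tz": 0,"wx": 0,"wy": 0,"wz": 0,"gripper": 0.42},
    {"tx": 0,"ty": 0,"tz": -8,"wx": 0,"wy": 0,"wz": 0,"gripper": 0.42},
    {"tx": 0,"ty": 0,"tz": -25,"wx": 0,"wy": 0,"wz": 0,"gripper": 0.42},
    {"tx": 0,"ty": 0,"tz": -55,"wx": 0,"wy": 0,"wz": 0,"gripper": 0.42},
    {"tx": 0,"ty": 0,"tz": -90,"wx": 0,"wy": 0,"wz": 0,"gripper": 0.42}
  ]
}}

```text
time: 19.55
position: [0.6163, -0.145, 0.2871]
tool_rot: [2.142, 2.16, 0.146]
ft_force: [0.5, 0.0, -0.3]
grip_width: 0.417
grip_force: 0.0
```

Request:
{"api": "jog_arm", "payload": {
  "increments": [
    {"tx": 0,"ty": -20,"tz": -30,"wx": 0,"wy": 0,"wz": 0,"gripper": 0.42},
    {"tx": 0,"ty": -50,"tz": -50,"wx": 0,"wy": 0,"wz": 0,"gripper": 0.42},
    {"tx": 0,"ty": -90,"tz": -60,"wx": 0,"wy": 0,"wz": 0,"gripper": 0.42},
    {"tx": 0,"ty": -120,"tz": -60,"wx": 0,"wy": 0,"wz": 0,"gripper": 0.42},
    {"tx": 0,"ty": -120,"tz": -60,"wx": 0,"wy": 0,"wz": 0,"gripper": 0.42}
  ]
}}

```text
time: 19.97
position: [0.4859, -0.1481, 0.332]
tool_rot: [2.144, 2.155, 0.155]
ft_force: [1.4, -0.9, 0.8]
grip_width: 0.422
grip_force: 0.0
```

```bash
python3 - <<'E'
from n import *
im=vision.get_image('side'); cv2.imwrite('pics/fin.png',im['color']); 
for n in ('side','top'):
    im=vision.get_image(n); f=W(HK,(98,0,72)); 
    c=[W((*f[:2],HK[2]),(x,y,z+72)) for x in(-55,55) for y in(-60,60) for z in(0,44)]+[W((*f[:2],HK[2]),(x,y,111.5+72)) for x in(-12,12) for y in(-60,60)]
    u=proj(im,c); print(n,'expect',u.min(0),u.max(0),[(np.round(x['bbox']).tolist(),round(x['conf'],2)) for x in vision.spot_in(n,'caddy')[:2]])
for n in('glue_bottle','tape_measure'): print(n,[(np.round(x['bbox']).tolist(),round(x['conf'],2)) for x in vision.spot_in('side',n)[:1]])
E
```

```text
19.9667 [ 0.4859 -0.1481  0.332 ] [2.1435 2.1552 0.1546] [-0.3847 -0.1833  0.5684  1.6806  0.0702  1.4774  0.1866] F [ 1.4283 -0.9126  0.7822] g 0.4217056155233494 0.0
side expect [328.8213 222.1748] [393.1095 295.0152] [([329.0, 224.0, 391.0, 292.0], 0.6)]
top expect [329.0266 165.2058] [394.4997 222.9942] []
glue_bottle [([233.0, 270.0, 262.0, 331.0], 0.61)]
tape_measure [([246.0, 334.0, 277.0, 370.0], 0.88)]
```

The detected caddy box on the side camera matches the predicted hanging pose within 3 px. Let it settle and check stillness.

Request:
{"api": "jog_arm", "payload": {
  "increments": [
    {"tx": 0,"ty": 0,"tz": 0,"wx": 0,"wy": 0,"wz": 0,"gripper": 0.42},
    {"tx": 0,"ty": 0,"tz": 0,"wx": 0,"wy": 0,"wz": 0,"gripper": 0.42},
    {"tx": 0,"ty": 0,"tz": 0,"wx": 0,"wy": 0,"wz": 0,"gripper": 0.42},
    {"tx": 0,"ty": 0,"tz": 0,"wx": 0,"wy": 0,"wz": 0,"gripper": 0.42},
    {"tx": 0,"ty": 0,"tz": 0,"wx": 0,"wy": 0,"wz": 0,"gripper": 0.42}
  ]
}}

```text
time: 20.73
position: [0.4904, -0.1463, 0.3301]
tool_rot: [2.14, 2.158, 0.148]
ft_force: [-0.5, 0.1, 1.1]
grip_width: 0.42
grip_force: 0.0
```

Request:
{"api": "jog_arm", "payload": {
  "increments": [
    {"tx": 0,"ty": 0,"tz": 0,"wx": 0,"wy": 0,"wz": 0,"gripper": 0.42},
    {"tx": 0,"ty": 0,"tz": 0,"wx": 0,"wy": 0,"wz": 0,"gripper": 0.42},
    {"tx": 0,"ty": 0,"tz": 0,"wx": 0,"wy": 0,"wz": 0,"gripper": 0.42},
    {"tx": 0,"ty": 0,"tz": 0,"wx": 0,"wy": 0,"wz": 0,"gripper": 0.42},
    {"tx": 0,"ty": 0,"tz": 0,"wx": 0,"wy": 0,"wz": 0,"gripper": 0.42}
  ]
}}

```text
time: 21.15
position: [0.4903, -0.1463, 0.3302]
tool_rot: [2.14, 2.158, 0.149]
ft_force: [0.7, -0.7, 0.2]
grip_width: 0.422
grip_force: 0.0
```

```bash
python3 - <<'E'
from n import *
g=[]
for i in range(6):
    im=vision.get_image('side'); g.append(cv2.cvtColor(im['color'][215:305,325:400],cv2.COLOR_BGR2GRAY).astype(np.float32))
f=cv2.cvtColor(cv2.imread('pics/fin.png')[215:305,325:400],cv2.COLOR_BGR2GRAY).astype(np.float32)
print([np.round(cv2.phaseCorrelate(g[0],x)[0],2) for x in g[1:]+[f]])
print([(np.round(x['bbox']).tolist(),round(x['conf'],2)) for x in vision.spot_in('side','caddy')[:2]])
h=cv2.cvtColor(im['color'],cv2.COLOR_BGR2HSV)
m=((h[...,0]<6)|(h[...,0]>174))&(h[...,1]>160)&(h[...,2]>80); m[:, :370]=0; m[:300]=0; m[370:]=0;m[:,430:]=0; print('jaw',np.where(m)[1].mean())
m=(h[...,0]>6)&(h[...,0]<14)&(h[...,1]>200)&(h[...,2]>120); m[:,:310]=0;m[:,345:]=0;m[:275]=0;m[330:]=0; print('trig',np.where(m)[1].mean())
E
```

```text
21.15 [ 0.4903 -0.1463  0.3302] [2.1402 2.1581 0.149 ] [-0.3853 -0.1717  0.567   1.6761  0.0672  1.4739  0.1877] F [ 0.6923 -0.7078  0.2477] g 0.42172209895569684 0.0
[array([ 0.53, -0.01]), array([ 0.51, -0.02]), array([ 0.5 , -0.02]), array([ 0.48, -0.02]), array([ 0.49, -0.04]), array([0.5, 0. ])]
[([328.0, 225.0, 392.0, 292.0], 0.7)]
jaw 400.60669456066944
trig 324.6619718309859
```

```bash
python3 -c "
from bench import ctrl
print(ctrl.close_job())"
```

```text
the job is handed in; nothing more can be done
None
```

The job is handed in at about 21.5 s of the 61 s allowed: the clamp is open with its trigger back at rest, and by the side camera the caddy hangs still and upright in the throats of both prongs; no verdict came back.

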